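# Put the bottle opener away in the roll-top bar caddy

## Robot

A 6-joint arm with a two-finger parallel gripper is mounted at the origin on the work surface. World frame = base frame: x ahead of the robot, y to its left, z up, the work surface at z = 0. Lengths are in m, angles in rad, forces in N, time in s.
With the tool pointing down it reaches from about 0.25 to 0.775 m from the base axis. Payload 4 kg.
Tool frame: the origin (TCP) lies midway between the tips of the shut fingers; the grasp point (between the pads) lies 19 mm behind it; x points along the fingers, z is the direction in which the jaws open and shut, and the axes are right-handed (so a half turn about x gives the same grasp; the last joint's range is limited). The gripper opens to 94 mm and grips with 3 to 60 N. Pads are 16 mm wide; open, the fingers measure 119 mm over their backs; the gripper's body (75 mm by 177 mm) begins 78 mm behind the grasp point.
Start: joints at [-1.314, 0.087, 1.371, -0, 1.684, -0.103], TCP at [0.194, -0.515, 0.178] pointing down, gripper open.
Joint ranges: [-3.1, 3.1], [-0.76, 2.03], [0.27, 2.55], [-1.08, 4.22], [0.17, 2.65], [-2.57, 2.57]. Speed limits (rad/s): [2.79, 2.79, 3.14, 3.14, 3.14, 3.14].

## Interface

Orientations are given as a rotation vector (axis times angle).
In Python, from station import readout, imaging, order gives the robot as it stands. The module is installed in compiled form; this text tells all that it offers.
- The arm moves only by the tool carry_out, never from a script. Its argument "targets" is a list of rows, each an object with "fingers": the opening in per cent of the stroke, from 0 (shut) to 100 (fully open); "slide": the shift along the tool's x, y, z in m, a list of three; "rot": the turn, a rotation vector about the tool's x, y, z in degrees, a list of three. A call has 1 to 12 rows; each row is the pose to reach, as a shift and turn from the pose measured when the call began, along the tool's axes at that moment; what a row does not reach only later rows make up. A row lasts 1/8 s, in which the tool goes at most 62.5 mm and 10.7 degrees, less where a joint would pass 70% of its speed; a pose out of reach is approached as far as the arm can. A call with a gripper value outside its range is refused whole. The fingers move at their own pace and stop on an object; the grip force is fixed at half the most. Time passes only in rows, so rows that repeat a pose let the fingers close. It gives the time, the measured TCP pose, the force and the opening at its end, in the units of the state.
- readout.state(): the state, without advancing time (a new reading comes with each control period).
- imaging.grab_frame(name): name is "scene" or "top"; returns the picture (420x560x3 uint8, red, green, blue); there is no depth.
- imaging.get_calibration(name): a dict with "intrinsics" (3x3 intrinsics, pixels), "distortion" ([k1, k2, p1, p2, k3] as OpenCV has them; the pictures are not rectified), "R" (3x3) and "t" (3): a world point X has camera coordinates R X + t. Camera axes: x right, y down, z forward; pixel columns grow to the right and rows downward; lengths in m; the calibration is good to about 2 mm. A picture is of the moment at which its call begins. get_calibration takes no time and is no camera call.
- order.close_job(): hands the job in, once; it reports no verdict.
The state is a dict: "time": time; "joint_positions": joint angles; "dq": joint speeds; "tau": joint torques, N m; "position": TCP position; "eef_rot": TCP orientation; "contact_force": force on the tool from outside, world axes, zero at the start; "torque": the same for the moment, N m; "width": finger opening in m.
Only numpy, scipy, OpenCV 4.12 (cv2) and the standard library are available. Lean on these libraries where they do the work, as an engineer would, in place of code of your own. Each camera call takes 0.05 s, during which the arm holds its last target.

## Task

Roll the slatted cover of the bar caddy open, press the bottle opener fully home into its shaped cutout in the insert inside, ring end away from the caddy's front, and roll the cover completely shut again. Do not knock or shift the decanter or the tumbler.

Things in the scene. Friction and masses are not known exactly. Their poses are not given: they have to be found in the camera images.
- caddy: Fixed half-round roll-top caddy, whitewashed pine, like a small bread bin: 350 mm deep (x), 328 wide (y), 226 high; place and yaw vary. Origin: centre of its underside; x from its front (robot side) to its back, z up. End panels (inner faces y = +-150 mm) are half discs of radius 178 mm about the track axis, which runs along y through (0, 0, 50) mm. Inside, a rigid green insert, top face at z = 135 mm.
- cover (a joint): Angle of the tambour cover on its track, rad: 0 = shut against the front apron, 1.22 = fully open (stop). It opens by rolling up, over and back (positive turn about the caddy's y), stays where it is left, needs about 3 to 6 N at the handle, and may start up to 0.2 ajar. Slats 9 mm thick on a circle of radius 160 mm about the track axis.
- cover_handle (a point): Middle of the cover's handle: a round steel bar 12 mm thick, 110 mm long, along the caddy's y, with a post at each end, 40 mm clear of the slats at the cover's front edge. In the caddy's frame it lies at x = -210 cos(0.925 + q), z = 50 + 210 sin(0.925 + q) mm, q = cover angle: (-126, 218) shut, (+114, 226) open. It can turn between gripper pads.
- cutout (a point): Centre, at the bottom, of the opener-shaped cutout in the insert, at (-10, 0, 123) mm in the caddy's frame, axes as the caddy's; when home, the opener's origin lies here, x along the caddy's x. 12 mm deep; clearance 1.5 mm at each side, 2.5 mm at each end. Finger scoops cross it from x = -35 to +14 mm of this point, 62 mm to each side, 12 mm deeper than the cutout.
- ring_pocket (a point): Middle of the bottom of the cutout's ring pocket, 47 mm wide, 43 mm behind (+x of) the cutout's centre; the handle slot, 25 mm wide, runs to the front (-x). Four sprung rubber grips (two at the slot's front end, two here) stand 1.2 mm into the opener's outline and hold it some 7 mm too high until it is pressed down with about 4 to 15 N; then they keep it.
- apron_edge (a point): Middle of the top edge of the fixed curved front apron, at (-106, 0, 170) mm in the caddy's frame: front edge of the opening.
- hood_edge (a point): Middle of the front edge of the fixed back hood, at (106, 0, 186) mm in the caddy's frame. With the cover fully open, the opening runs from the apron's edge to about 25 mm in front of this edge, over the full inner width.
- opener: Loose stainless bottle opener, 130 mm long, 16 mm thick, 0.11 to 0.18 kg: a straight handle 22 mm wide from x = -65 to +22 mm and a ring 44 mm across centred at x = +43 mm. Origin: middle of its length, on its underside, close to its centre of mass; x points to the ring end, z up. It starts lying flat on the oak board.
- board: Loose small oak cheeseboard, 170 mm (y) by 130 mm (x), 14 mm thick, with a 36 mm wide grip tab to +x. Origin: centre of the rectangle's underside. Stands left or right of the caddy.
- decanter: Glass decanter with stopper, 112 mm across, 226 mm tall, loose, origin under its centre. Must be left alone. On the other side of the caddy from the board.
- tumbler: Charcoal ceramic tumbler, 78 mm across, 90 mm tall, loose, origin under its centre. Stands just beyond the decanter. Must be left alone.
Not all that is in view belongs to the job. There is more than one size of the opener; the one meant has the size given above.

How it is judged:
On the way, in this order (a step that is already met when the one before it is completed fails the run):
1. the cover is rolled open (at least 0.9 rad) (value of joint cover above 0.9 rad), for 0.2 s.
2. the opener is pressed home in the cutout (horizontal distance between opener and cutout below 0.004 m and z of opener in the frame of cutout between -0.004 and 0.003 m and angle between the x axis of opener and the x axis of caddy, either way round below 0.08 rad and angle between opener's own z axis and vertical below 0.06 rad), for 0.2 s.
At the end, for the whole second after the job is handed in: The opener lies at rest, pressed home in the cutout (origin within 4 mm sideways and 3 mm in height of the cutout point, within 0.08 rad of its direction, flat within 0.06 rad), and the cover is shut (within 0.04 rad of its stop). Decanter and tumbler have not been disturbed (all of step 2 and value of joint cover below 0.04 rad and linear speed of opener below 0.02 m/s); the robot touches nothing.
It fails at once if the decanter is shifted more than 20 mm or tipped (distance of decanter from where it was at the start of the episode above 0.02 m or angle between decanter's own z axis and vertical above 0.2 rad).
It fails at once if the tumbler is shifted more than 20 mm or tipped (distance of tumbler from where it was at the start of the episode above 0.02 m or angle between tumbler's own z axis and vertical above 0.2 rad).
It also fails if it takes over 72 s, if anything falls off the work surface, if the arm or the gripper's body presses on something with over 40 N, if the wrist force passes 120 N, or if a joint passes its speed limit or range.

## Working session

There is one attempt and no reset: what is moved stays moved. The work goes in short steps, Python scripts to look and compute and a tool call to move; the robot and the scene stay as the last step left them, time stands still between calls to the robot, and variables do not carry over. Pictures are saved under pics/ and viewed, and the job is handed in when it is done.

Besides the shell and the picture viewer there is one more tool, called after "Request:" as a command line: name --argument value ..., lists and objects as JSON in quotes. carry_out: Moves the arm, as the interface text tells. Its arguments: {"type":"object","properties":{"targets":{"type":"array","items":{"type":"object","properties":{"fingers":{"type":"number"},"slide":{"type":"array","items":{"type":"number"}},"rot":{"type":"array","items":{"type":"number"}}}}}},"required":["targets"]}

```bash
mkdir -p pics
python3 - <<'E'
from station import readout, imaging
import cv2,json
print(readout.state())
for n in("scene","top"):
    im=imaging.grab_frame(n); cv2.imwrite(f"pics/{n}0.png",im[:,:,::-1]); print(n,imaging.get_calibration(n))
E
```

```text
{'time': 0.0, 'joint_positions': array([-1.31410660e+00,  8.79397112e-02,  1.37220680e+00, -1.53957807e-05,
        1.68359288e+00, -1.03133305e-01]), 'dq': array([-4.75976938e-04, -9.75969813e-04,  7.57549617e-06,  5.88639983e-04,
       -5.15695808e-04,  2.10590454e-04]), 'tau': array([-1.11006455e-03, -3.40185642e+01, -3.02432263e+01,  7.17796222e-02,
        3.30775569e-02, -1.81462215e-04]), 'position': array([ 0.19348193, -0.51421277,  0.17713667]), 'eef_rot': array([ 0.94155628,  1.35989316, -0.93926714]), 'contact_force': array([ 0.34273419,  0.13053483, -0.07574274]), 'torque': array([-0.01260577, -0.03720075,  0.01016469]), 'width': 0.09430890651358141}
scene {'intrinsics': array([[378.87120652,   0.        , 276.52697698],
       [  0.        , 378.87120652, 207.47554176],
       [  0.        ,   0.        ,   1.        ]]), 'distortion': array([-0.0937163,  0.       ,  0.       ,  0.       ,  0.       ]), 'R': array([[-0.79837311,  0.60203947,  0.01220094],
       [ 0.45026134,  0.61030655, -0.65175965],
       [-0.39983135, -0.51485376, -0.75832743]]), 't': array([ 0.4489904 , -0.09552703,  1.5174029 ])}
top {'intrinsics': array([[425.37483339,   0.        , 275.7894722 ],
       [  0.        , 425.37483339, 204.76035055],
       [  0.        ,   0.        ,   1.        ]]), 'distortion': array([-0.03563009,  0.        ,  0.        ,  0.        ,  0.        ]), 'R': array([[ 0.00165126, -0.9999887 ,  0.0044581 ],
       [-0.98571236, -0.00237853, -0.16842057],
       [ 0.16842927, -0.0041163 , -0.98570515]]), 't': array([-0.07858698,  0.53459122,  1.22422397])}
```

View pics/scene0.png

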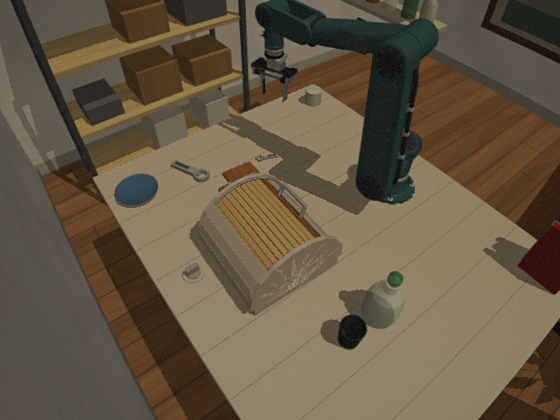

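View pics/top0.png

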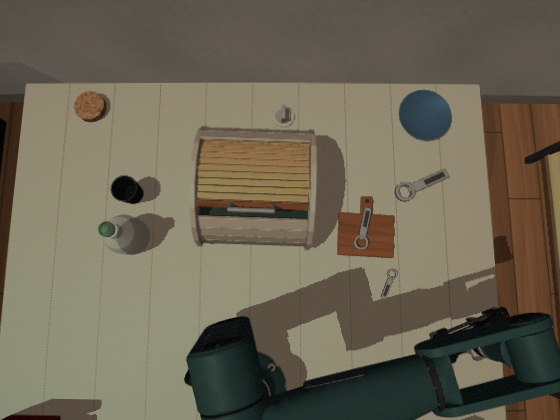

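The top view shows the caddy around (255,188), slightly ajar, with the handle at (250,208). The board is at (366,235) and its opener's ring is at (362,242), towards the robot. The decanter is at (125,235) and the tumbler at (127,190). I'll zoom in next.

```bash
cat > h.py <<'E'
import numpy as np,cv2
from station import readout, imaging
from scipy.spatial.transform import Rotation as Ro
C={n:imaging.get_calibration(n) for n in("scene","top")}
def ray(n,px):
    c=C[n]; u=cv2.undistortPoints(np.array(px,float).reshape(-1,1,2),c["intrinsics"],c["distortion"]).reshape(-1,2)
    d=np.c_[u,np.ones(len(u))]@c["R"]; return -c["R"].T@c["t"],d/np.linalg.norm(d,axis=1)[:,None]
def plane(n,px,z):
    o,d=ray(n,px); return o+d*((z-o[2])/d[:,2])[:,None]
def tri(p1,p2):
    o1,d1=ray("top",p1);o2,d2=ray("scene",p2);d1=d1[0];d2=d2[0]
    s=np.linalg.lstsq(np.c_[d1,-d2],o2-o1,rcond=None)[0]
    a=o1+s[0]*d1;b=o2+s[1]*d2; return (a+b)/2,np.linalg.norm(a-b)
def proj(n,X):
    c=C[n]; return cv2.projectPoints(np.array(X,float).reshape(-1,3),cv2.Rodrigues(c["R"])[0],c["t"],c["intrinsics"],c["distortion"])[0].reshape(-1,2)
def crop(f,x0,y0,x1,y1,k,out):
    im=cv2.imread(f)[y0:y1,x0:x1]; cv2.imwrite(out,cv2.resize(im,None,fx=k,fy=k,interpolation=cv2.INTER_CUBIC))
E
python3 - <<'E'
from h import *
crop("pics/top0.png",180,115,330,260,5,"pics/t_caddy.png")
crop("pics/top0.png",330,180,410,305,5,"pics/t_op.png")
crop("pics/scene0.png",180,160,360,320,4,"pics/s_caddy.png")
crop("pics/scene0.png",160,140,290,215,6,"pics/s_op.png")
E
```

```text
(no output)
```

View pics/t_caddy.png

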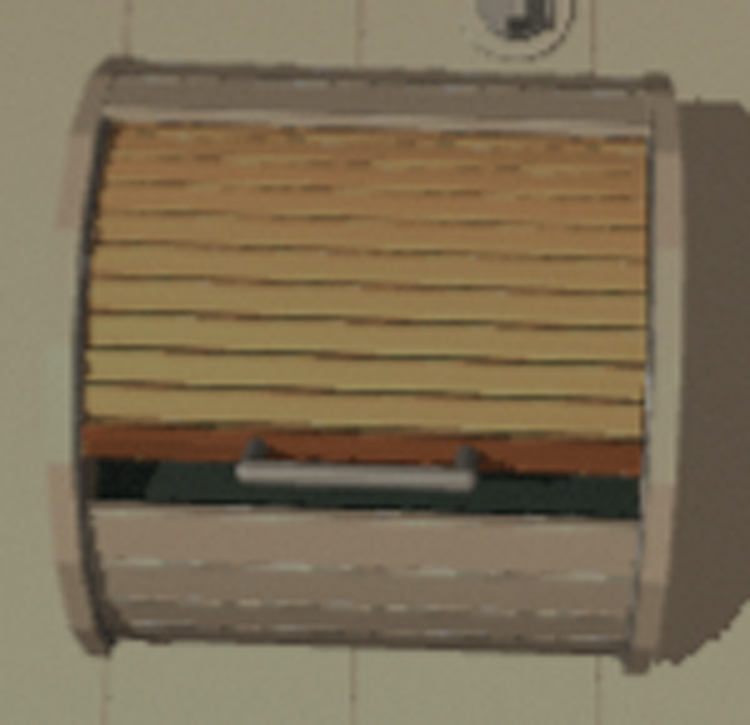

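View pics/t_op.png

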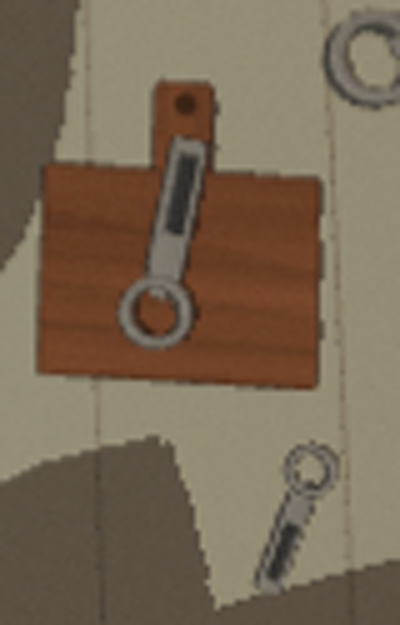

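View pics/s_caddy.png

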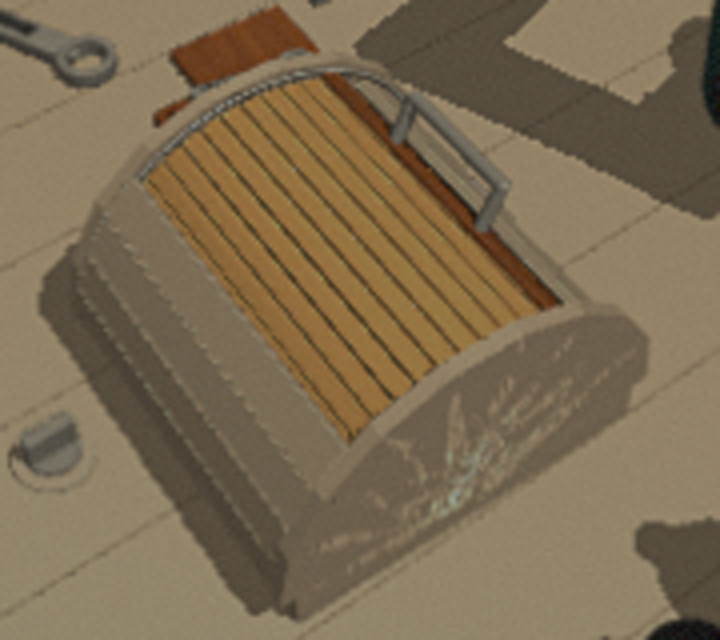

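View pics/s_op.png

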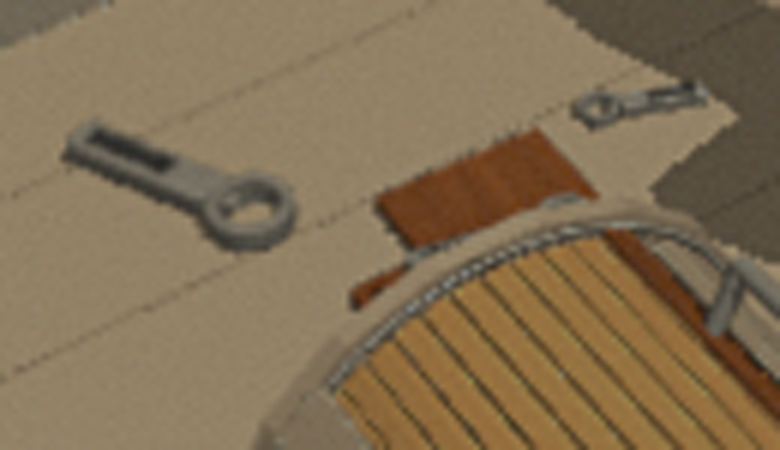

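Run:
```python
from h import *
f=lambda p,k,o:[(p[0]+.5)/k-.5+o[0],(p[1]+.5)/k-.5+o[1]]
T=lambda p:f(p,5,(180,115)); S=lambda p:f(p,4,(180,160)); O=lambda p:f(p,5,(330,180)); P=lambda p:f(p,6,(160,140))
def show(n,r): print(n,np.round(r[0],4),"gap %.4f"%r[1])
hl=tri(T((240,472)),S((508,189))); hr=tri(T((473,481)),S((408,97)))
show("handle L(+y)",hl);show("handle R",hr)
d=hl[0]-hr[0]; print("len",np.linalg.norm(d),"yaw",np.degrees(np.arctan2(-d[0],d[1])))
# cover front lip edge meets slats: top-outer corners of hood at panels
show("hood edge L",tri(T((104,120)),S((350,440)))); show("hood edge R",tri(T((645,135)),S((143,180))))
show("lip/slat seam L",tri(T((83,421)),S((562,303))));
show("board corner br(far-right)",tri(O((321,178)),P((378,205))))
show("board corner near right",tri(O((318,388)),P((540,128))))
show("board corner near left",tri(O((37,373)),P((597,197))))
bc=plane("top",[O((42,162)),O((321,178)),O((318,388)),O((37,373))],.014); print("board corners",np.round(bc,4)); print(np.linalg.norm(np.diff(bc,axis=0),axis=1))
e=plane("top",[O((188,141)),O((155,312)),O((118,312)),O((194,312)),O((155,350)),O((149,348))],.03); print("opener end, ring c, ring l, r, bottom",np.round(e,4)); print(np.linalg.norm(e[0]-e[1]),np.linalg.norm(e[2]-e[3]))
big=plane("top",[[448,171],[404,192],[395,195]],.016);print("big",np.linalg.norm(big[0]-big[2]))
```

```text
handle L(+y) [0.4902 0.0455 0.2376] gap 0.0018
handle R [ 0.4882 -0.0739  0.2341] gap 0.0034
len 0.11947240895232428 yaw -0.9294294798980399
hood edge L [0.6923 0.1274 0.1907] gap 0.0019
hood edge R [ 0.6839 -0.1647  0.1862] gap 0.0036
lip/slat seam L [0.5173 0.1333 0.2148] gap 0.0110
board corner br(far-right) [ 0.5084 -0.4399  0.0043] gap 0.0045
board corner near right [ 0.38   -0.4312  0.0111] gap 0.0027
board corner near left [ 0.4072 -0.2715  0.0775] gap 0.0558
board corners [[ 0.5182 -0.2678  0.014 ]
 [ 0.5086 -0.4388  0.014 ]
 [ 0.3808 -0.4314  0.014 ]
 [ 0.3898 -0.2619  0.014 ]]
[0.17126394 0.12797934 0.16969939]
opener end, ring c, ring l, r, bottom [[ 0.5287 -0.3542  0.03  ]
 [ 0.4252 -0.3309  0.03  ]
 [ 0.4252 -0.3088  0.03  ]
 [ 0.4253 -0.3543  0.03  ]
 [ 0.4026 -0.3302  0.03  ]
 [ 0.4038 -0.3267  0.03  ]]
0.10608837490041909 0.045543992840255065
big 0.18697316167283198
```

The opener on the board has the right size: its end-to-ring length measures 106 mm against 108, and the ring 45 mm against 44. The other two openers don't match. Next I'll refine the caddy yaw and plan the handle approach.

```bash
cat >> h.py <<'E'
def mv(pos,yawz=None,R=None,st=None,dq=False):
    """print slide/rot from current pose to world pos, with tool down (x=-Z) and tool z at world yaw (deg)"""
    st=st or readout.state(); R0=Ro.from_rotvec(st["eef_rot"]).as_matrix()
    s=R0.T@(np.array(pos)-st["position"])
    if yawz is None: r=np.zeros(3)
    else:
        a=np.radians(yawz); z=np.array([np.cos(a),np.sin(a),0]);x=np.array([0,0,-1.]);R1=np.c_[x,np.cross(z,x),z]
        r=np.degrees(Ro.from_matrix(R0.T@R1).as_rotvec())
    print("slide",np.round(s,4),"rot",np.round(r,2))
def toolinfo():
    st=readout.state(); R0=Ro.from_rotvec(st["eef_rot"]).as_matrix()
    print("t %.2f pos %s F %s w %.4f"%(st["time"],np.round(st["position"],4),np.round(st["contact_force"],1),st["width"]),"x",np.round(R0[:,0],3),"zyaw %.2f"%np.degrees(np.arctan2(R0[1,2],R0[0,2])),"q",np.round(st["joint_positions"],3))
E
python3 - <<'E'
from h import *
toolinfo()
f=lambda p,k,o:[(p[0]+.5)/k-.5+o[0],(p[1]+.5)/k-.5+o[1]]
T=lambda p:f(p,5,(180,115))
for n,a,b,z in (("hood",(104,120),(645,135),.186),("apron",(92,503),(640,519),.170),("lipseam",(83,421),(642,438),.21),("s2",(86,381),(643,402),.216),("handle",(240,472),(473,481),.236)):
    p=plane("top",[T(a),T(b)],z);d=p[0]-p[1];print(n,np.round(p,4),"len %.3f yaw %.2f"%(np.linalg.norm(d),np.degrees(np.arctan2(-d[0],d[1]))),p.mean(0).round(4))
mv([.492,-.014,.30],-1.5);mv([.492,-.014,.30],178.5)
E
```

```text
t 0.10 pos [ 0.1935 -0.5142  0.1772] F [-0.5  1.   0.7] w 0.0941 x [-0.001  0.002 -1.   ] zyaw -69.38 q [-1.314  0.088  1.372 -0.     1.684 -0.103]
hood [[ 0.6932  0.1289  0.186 ]
 [ 0.6854 -0.166   0.186 ]] len 0.295 yaw -1.51 [ 0.6893 -0.0185  0.186 ]
apron [[ 0.4846  0.1313  0.17  ]
 [ 0.4767 -0.1621  0.17  ]] len 0.294 yaw -1.55 [ 0.4806 -0.0154  0.17  ]
lipseam [[ 0.5219  0.1301  0.21  ]
 [ 0.5136 -0.1604  0.21  ]] len 0.291 yaw -1.63 [ 0.5177 -0.0152  0.21  ]
s2 [[ 0.5419  0.1282  0.216 ]
 [ 0.5315 -0.1607  0.216 ]] len 0.289 yaw -2.06 [ 0.5367 -0.0163  0.216 ]
handle [[ 0.491   0.045   0.236 ]
 [ 0.4867 -0.0727  0.236 ]] len 0.118 yaw -2.10 [ 0.4889 -0.0139  0.236 ]
slide [-0.122   0.4555 -0.3633] rot [-67.88  -0.1   -0.08]
slide [-0.122   0.4555 -0.3633] rot [ 1.1212e+02 -9.0000e-02  1.1000e-01]
```

Request:
carry_out --targets '[{"slide": [-0.06,0,0],"rot": [0,0,0],"fingers": 40},{"slide": [-0.14,0.03,-0.03],"rot": [-10,0,0],"fingers": 40},{"slide": [-0.14,0.08,-0.06],"rot": [-20,0,0],"fingers": 40},{"slide": [-0.14,0.13,-0.1],"rot": [-30,0,0],"fingers": 40},{"slide": [-0.14,0.18,-0.14],"rot": [-40,0,0],"fingers": 40},{"slide": [-0.14,0.23,-0.18],"rot": [-50,0,0],"fingers": 40},{"slide": [-0.14,0.28,-0.22],"rot": [-60,0,0],"fingers": 40},{"slide": [-0.14,0.33,-0.26],"rot": [-67.7,0,0],"fingers": 40},{"slide": [-0.14,0.38,-0.3],"rot": [-67.7,0,0],"fingers": 40},{"slide": [-0.14,0.42,-0.34],"rot": [-67.7,0,0],"fingers": 40},{"slide": [-0.14,0.455,-0.363],"rot": [-67.7,0,0],"fingers": 40},{"slide": [-0.14,0.455,-0.363],"rot": [-67.7,0,0],"fingers": 40}]'

```text
time: 1.6
position: [0.4924, -0.0114, 0.3164]
eef_rot: [0.02, 1.574, -0.016]
contact_force: [-0.3, -0.0, 0.5]
width: 0.0375
```

Run:
```python
from h import *
toolinfo()
mv([.4885,-.014,.222],-1.7)
im=imaging.grab_frame("top"); cv2.imwrite("pics/top1.png",im[:,:,::-1])
im=imaging.grab_frame("scene"); cv2.imwrite("pics/scene1.png",im[:,:,::-1]);crop("pics/scene1.png",180,120,360,290,4,"pics/s1.png")
```

```text
t 1.60 pos [ 0.4924 -0.0114  0.3164] F [-0.3 -0.   0.5] w 0.0375 x [-0.003  0.003 -1.   ] zyaw -1.32 q [-0.14  -0.024  1.213  0.003  1.956 -0.116]
slide [ 0.0944 -0.003  -0.0035] rot [ 0.38 -0.2  -0.16]
```

View pics/s1.png

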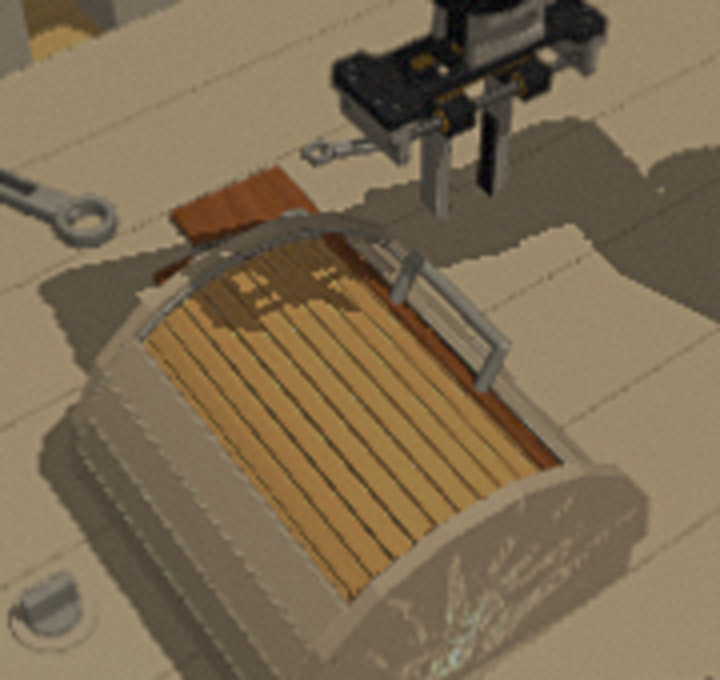

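The fingers are above the handle bar, at about crop (460,200), and centred over it. I'll lower them around the bar.

Request:
carry_out --targets '[{"slide": [0.05,-0.003,-0.0035],"rot": [0.4,0,0],"fingers": 40},{"slide": [0.08,-0.003,-0.0035],"rot": [0.4,0,0],"fingers": 40},{"slide": [0.094,-0.003,-0.0035],"rot": [0.4,0,0],"fingers": 40},{"slide": [0.094,-0.003,-0.0035],"rot": [0.4,0,0],"fingers": 40},{"slide": [0.094,-0.003,-0.0035],"rot": [0.4,0,0],"fingers": 26},{"slide": [0.094,-0.003,-0.0035],"rot": [0.4,0,0],"fingers": 26}]'

```text
time: 2.45
position: [0.4884, -0.0175, 0.225]
eef_rot: [0.029, 1.57, -0.027]
contact_force: [0.0, 0.7, -0.1]
width: 0.0248
```

Run:
```python
from h import *
toolinfo()
im=imaging.grab_frame("scene"); cv2.imwrite("pics/scene2.png",im[:,:,::-1]);crop("pics/scene2.png",230,140,350,240,6,"pics/s2.png")
c=np.array([.585,-.017]);a=np.radians(-1.7);e=np.array([np.cos(a),np.sin(a)])
st=readout.state();R0=Ro.from_rotvec(st["eef_rot"]).as_matrix()
for q in np.arange(.2,1.23,.1).tolist()+[1.2]:
    x=-.21*np.cos(.925+q);z=.05+.21*np.sin(.925+q); p=np.r_[c+e*(x+.006),z-.015]; print("%.2f"%q,np.round(p,4),np.round(R0.T@(p-st["position"]),4))
```

```text
t 2.45 pos [ 0.4884 -0.0175  0.225 ] F [ 0.   0.7 -0.1] w 0.0248 x [ 0.001  0.001 -1.   ] zyaw -2.03 q [-1.530e-01 -5.500e-02  1.423e+00  1.000e-03  1.773e+00 -1.170e-01]
0.20 [ 0.5005 -0.0145  0.2245] [0.0003 0.0033 0.0121]
0.30 [ 0.5199 -0.0151  0.2326] [-0.0078  0.0034  0.0315]
0.40 [ 0.5399 -0.0157  0.2387] [-0.0139  0.0035  0.0516]
0.50 [ 0.5605 -0.0163  0.2428] [-0.018   0.0036  0.0722]
0.60 [ 0.5814 -0.0169  0.2448] [-0.02    0.0037  0.0931]
0.70 [ 0.6024 -0.0175  0.2447] [-0.0199  0.0039  0.1141]
0.80 [ 0.6232 -0.0181  0.2425] [-0.0177  0.004   0.1349]
0.90 [ 0.6438 -0.0187  0.2383] [-0.0135  0.0041  0.1555]
1.00 [ 0.6638 -0.0193  0.232 ] [-0.0072  0.0042  0.1755]
1.10 [ 0.6831 -0.0199  0.2237] [0.0011 0.0043 0.1948]
1.20 [ 0.7015 -0.0205  0.2136] [0.0112 0.0044 0.2132]
1.20 [ 0.7015 -0.0205  0.2136] [0.0112 0.0044 0.2132]
```

View pics/s2.png

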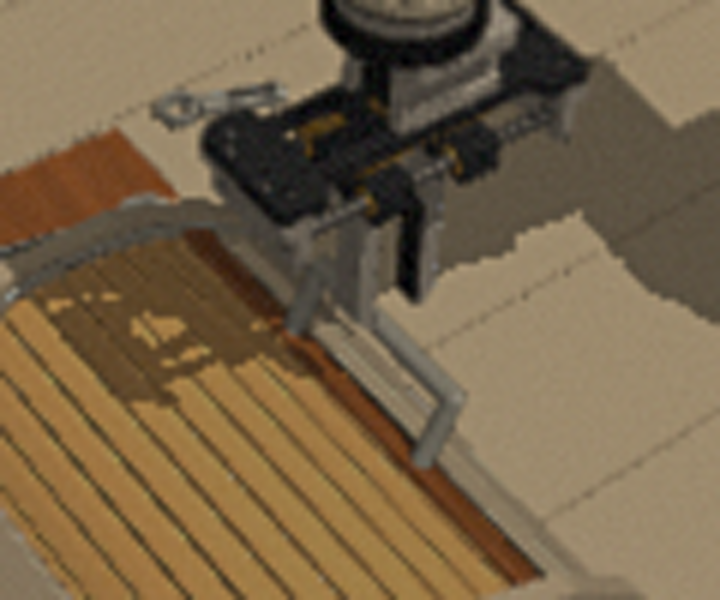

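The bar sits between the two fingers at crop (400,330). I'll roll the cover back in two calls, keeping about 18 mm below the bar centre.

Request:
carry_out --targets '[{"slide": [0.003,0.003,0.012],"rot": [0,0,0],"fingers": 26},{"slide": [0.0,0.003,0.022],"rot": [0,0,0],"fingers": 26},{"slide": [-0.004,0.003,0.032],"rot": [0,0,0],"fingers": 26},{"slide": [-0.01,0.003,0.052],"rot": [0,0,0],"fingers": 26},{"slide": [-0.014,0.004,0.072],"rot": [0,0,0],"fingers": 26},{"slide": [-0.016,0.004,0.093],"rot": [0,0,0],"fingers": 26},{"slide": [-0.016,0.004,0.114],"rot": [0,0,0],"fingers": 26}]'

```text
time: 3.38
position: [0.6038, -0.0174, 0.241]
eef_rot: [0.028, 1.57, -0.027]
contact_force: [0.7, -0.7, 0.1]
width: 0.0243
```

Run:
```python
from h import *
toolinfo()
im=imaging.grab_frame("scene"); cv2.imwrite("pics/scene3.png",im[:,:,::-1]);crop("pics/scene3.png",180,120,360,290,4,"pics/s3.png")
mv([.7,-.0205,.2136],-1.7)
```

```text
t 3.38 pos [ 0.6038 -0.0174  0.241 ] F [ 0.7 -0.7  0.1] w 0.0243 x [ 0.001  0.001 -1.   ] zyaw -2.02 q [-1.230e-01  2.060e-01  1.113e+00  1.000e-03  1.822e+00 -8.800e-02]
slide [0.0262 0.0004 0.0944] rot [-0.32  0.06 -0.07]
```

View pics/s3.png

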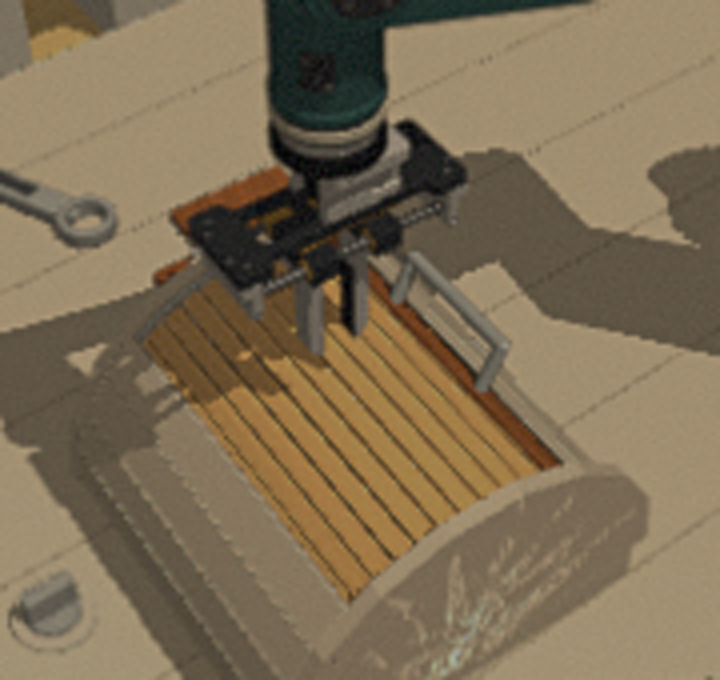

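Run:
```python
from h import *
crop("pics/scene3.png",255,170,325,230,10,"pics/s3h.png")
k=lambda p:((p-[230,140]+.5)*6-.5).round()
for X in ([.4884,-.0175,.225],[.4884-.012,-.0175,.225],[.4884+.012,-.0175,.225],[.489,-.0142,.236],[.4902,.0455,.2376],[.4882,-.0739,.2341]): print(X,k(proj("scene",X)))
k=lambda p:((p-[180,120]+.5)*4-.5).round()
for X in ([.6038,-.0174,.241],[.6038-.012,-.0174,.241],[.6038+.012,-.0174,.241]): print(X,k(proj("scene",X)))
```

```text
[0.4884, -0.0175, 0.225] [[382. 343.]]
[0.4764, -0.0175, 0.225] [[400. 333.]]
[0.5004, -0.0175, 0.225] [[364. 353.]]
[0.489, -0.0142, 0.236] [[386. 333.]]
[0.4902, 0.0455, 0.2376] [[460. 403.]]
[0.4882, -0.0739, 0.2341] [[315. 266.]]
[0.6038, -0.0174, 0.241] [[332. 363.]]
[0.5918, -0.0174, 0.241] [[345. 356.]]
[0.6158, -0.0174, 0.241] [[318. 371.]]
```

View pics/s3h.png

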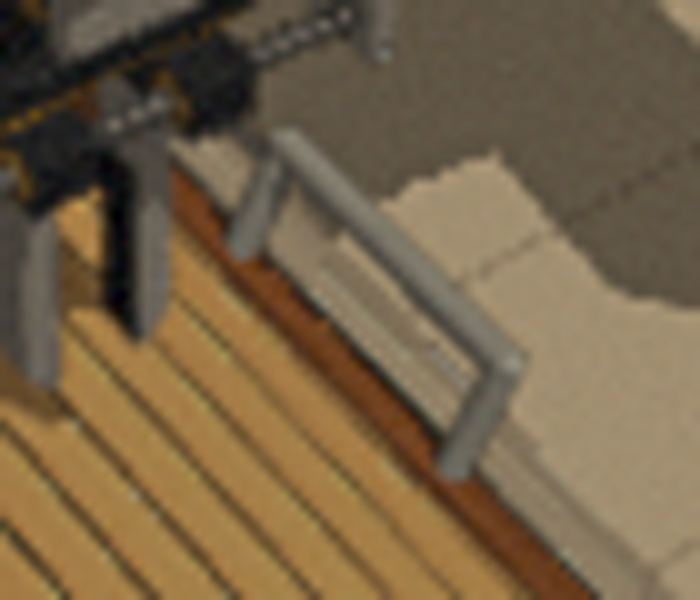

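The cover did not move. In the image the fingertips appear higher than the reported TCP, so they probably passed over the bar. I'll check that by triangulating the tips.

Run:
```python
from h import *
im=imaging.grab_frame("top"); cv2.imwrite("pics/top3.png",im[:,:,::-1]);crop("pics/top3.png",190,110,320,250,5,"pics/t3.png")
crop("pics/scene0.png",240,50,320,110,9,"pics/s0g.png")
k=lambda p:((p-[240,50]+.5)*9-.5).round()
R=Ro.from_rotvec([ 0.94155628,  1.35989316, -0.93926714]).as_matrix();P=np.array([ 0.19348193, -0.51421277,  0.17713667])
for y in (-.008,.008):
  for d in (-.047,.047,-.0595,.0595): print(y,d,k(proj("scene",P+R[:,2]*d+R[:,1]*y)))
```

```text
-0.008 -0.047 [[400. 501.]]
-0.008 0.047 [[230. 439.]]
-0.008 -0.0595 [[423. 510.]]
-0.008 0.0595 [[208. 431.]]
0.008 -0.047 [[382. 518.]]
0.008 0.047 [[211. 455.]]
0.008 -0.0595 [[405. 527.]]
0.008 0.0595 [[189. 447.]]
```

View pics/t3.png

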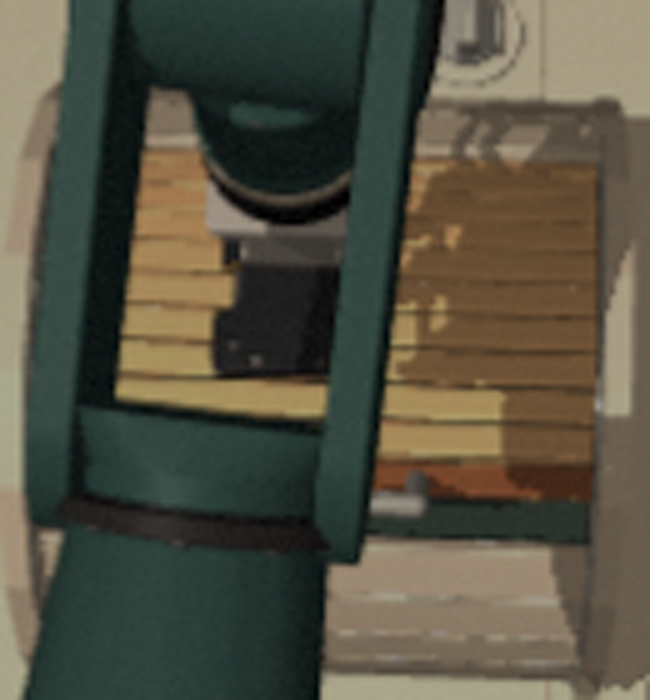

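View pics/s0g.png

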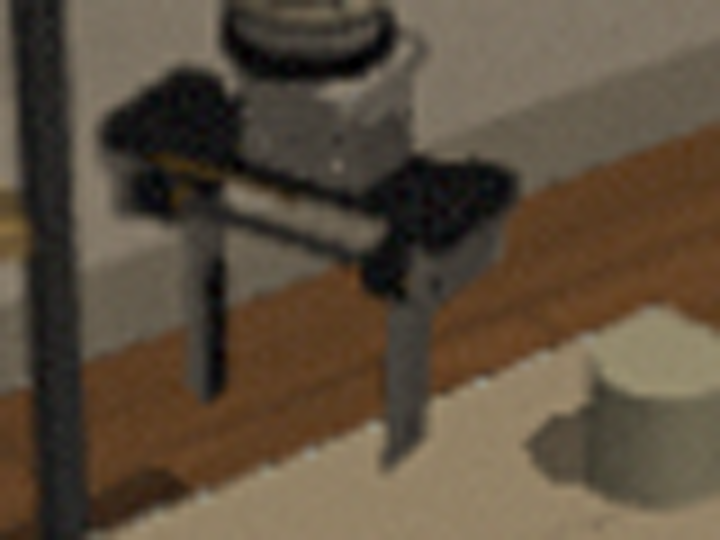

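Run:
```python
from h import *
k=lambda p:((p-[240,50]+.5)*9-.5).round().tolist()
R=Ro.from_rotvec([ 0.94155628,  1.35989316, -0.93926714]).as_matrix();P=np.array([ 0.19348193, -0.51421277,  0.17713667])
for d in (-.047,.047):
  for b in (0,-.019,-.03,-.097): print(d,b,k(proj("scene",P+R[:,2]*d+R[:,0]*b)))
print(C["scene"]["R"]@P+C["scene"]["t"])
# same at s3
k=lambda p:((p-[255,170]+.5)*10-.5).round().tolist()
for d in(-.012,.012):
  for b in (0,-.019,-.03,-.097):
    for y in(-.008,.008): print(d,b,y,k(proj("scene",[.6038+d,-.0174+y,.241-b])))
```

```text
-0.047 0 [[391.0, 510.0]]
-0.047 -0.019 [[392.0, 474.0]]
-0.047 -0.03 [[393.0, 454.0]]
-0.047 -0.097 [[396.0, 323.0]]
0.047 0 [[221.0, 447.0]]
0.047 -0.019 [[220.0, 412.0]]
0.047 -0.03 [[220.0, 391.0]]
0.047 -0.097 [[218.0, 262.0]]
[-0.01289552 -0.43768755  1.57045954]
-0.012 0 -0.008 [[98.0, 374.0]]
-0.012 0 0.008 [[130.0, 407.0]]
-0.012 -0.019 -0.008 [[97.0, 331.0]]
-0.012 -0.019 0.008 [[129.0, 364.0]]
-0.012 -0.03 -0.008 [[96.0, 305.0]]
-0.012 -0.03 0.008 [[129.0, 339.0]]
-0.012 -0.097 -0.008 [[93.0, 143.0]]
-0.012 -0.097 0.008 [[128.0, 177.0]]
0.012 0 -0.008 [[31.0, 411.0]]
0.012 0 0.008 [[63.0, 445.0]]
0.012 -0.019 -0.008 [[29.0, 368.0]]
0.012 -0.019 0.008 [[61.0, 402.0]]
0.012 -0.03 -0.008 [[28.0, 343.0]]
0.012 -0.03 0.008 [[61.0, 377.0]]
0.012 -0.097 -0.008 [[22.0, 180.0]]
0.012 -0.097 0.008 [[56.0, 215.0]]
```

The visible tips sit roughly 20–28 mm above the reported TCP. That agrees with passing over the bar without any force. I'll push the bar with shut fingers from the front instead, and go down lower there, where nothing is underneath.

Request:
carry_out --targets '[{"slide": [-0.05,0,0],"rot": [0,0,0],"fingers": 0},{"slide": [-0.06,0,-0.05],"rot": [0,0,0],"fingers": 0},{"slide": [-0.06,0,-0.1],"rot": [0,0,0],"fingers": 0},{"slide": [-0.06,-0.002,-0.152],"rot": [0,0,0],"fingers": 0},{"slide": [-0.02,-0.002,-0.152],"rot": [0,0,0],"fingers": 0},{"slide": [0.02,-0.002,-0.152],"rot": [0,0,0],"fingers": 0},{"slide": [0.04,-0.002,-0.152],"rot": [0,0,0],"fingers": 0},{"slide": [0.04,-0.002,-0.152],"rot": [0,0,0],"fingers": 0}]'

```text
time: 4.47
position: [0.4505, -0.0139, 0.1981]
eef_rot: [0.029, 1.576, -0.026]
contact_force: [-0.5, 0.1, -0.5]
width: 0.0003
```

Run:
```python
from h import *
toolinfo()
im=imaging.grab_frame("scene"); cv2.imwrite("pics/scene4.png",im[:,:,::-1]);crop("pics/scene4.png",230,140,350,230,6,"pics/s4.png")
im=imaging.grab_frame("top"); cv2.imwrite("pics/top4.png",im[:,:,::-1]);crop("pics/top4.png",180,115,330,260,5,"pics/t4.png")
k=lambda p:((p-[230,140]+.5)*6-.5).round().tolist()
P=readout.state()["position"]
for b in (0,.01,.02,.03): print(k(proj("scene",[P+[-.0125,.008,b],P+[.0125,.008,b],P+[-.0125,-.008,b]])))
```

```text
t 4.47 pos [ 0.4505 -0.0139  0.1981] F [-0.5  0.1 -0.5] w 0.0003 x [-0.005  0.002 -1.   ] zyaw -2.02 q [-1.580e-01 -1.350e-01  1.549e+00  1.000e-03  1.732e+00 -1.220e-01]
[[466.0, 346.0], [429.0, 367.0], [446.0, 328.0]]
[[467.0, 333.0], [430.0, 354.0], [448.0, 315.0]]
[[469.0, 320.0], [431.0, 341.0], [449.0, 302.0]]
[[470.0, 307.0], [433.0, 328.0], [450.0, 289.0]]
```

View pics/s4.png

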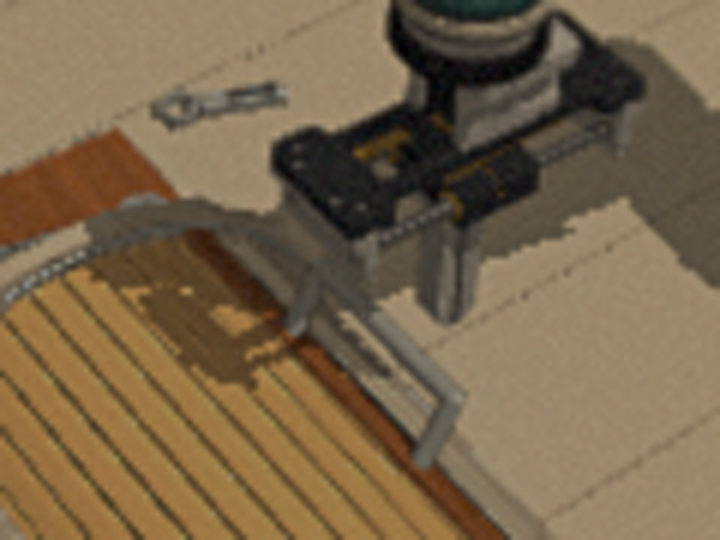

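View pics/t4.png

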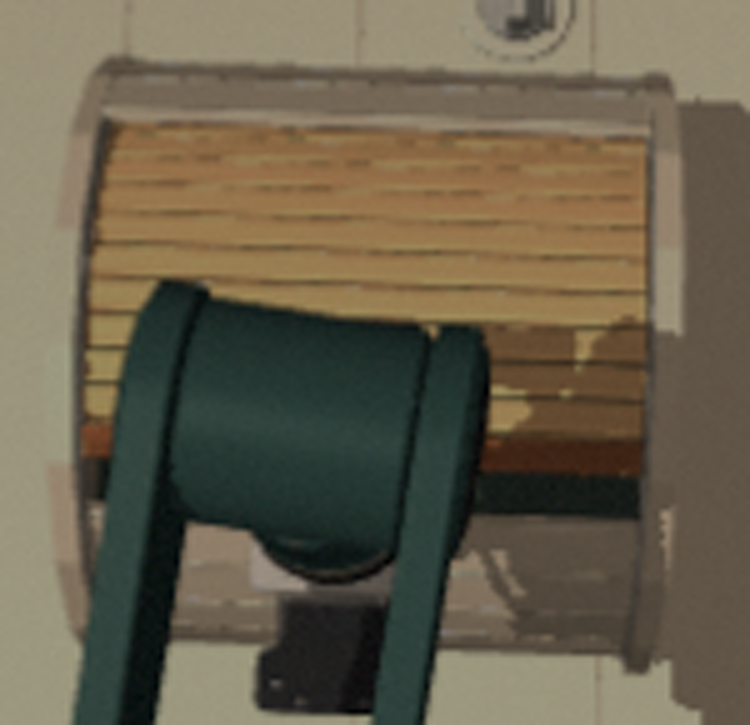

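```bash
python3 - <<'E'
from h import *
k=lambda p:((p-[180,115]+.5)*5-.5).round().tolist()
P=readout.state()["position"]
for b in (0,.03): print(k(proj("top",[P+[-.0885,.0375,.097+.02+b],P+[-.0885,-.0375,.117+b],P+[0,0,b]])))
E
python3 -c "
from h import *
crop('pics/top4.png',200,215,300,290,7,'pics/t4b.png')"
```

```text
[[263.0, 718.0], [426.0, 719.0], [360.0, 557.0]]
[[256.0, 715.0], [425.0, 716.0], [357.0, 550.0]]
```

View pics/t4b.png

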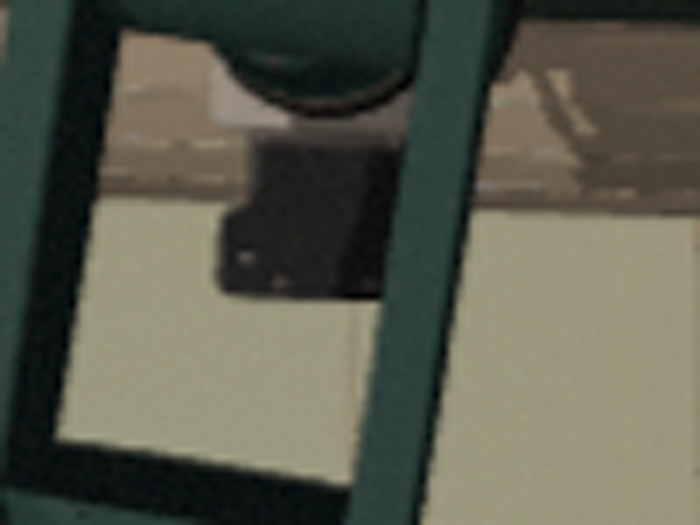

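Request:
carry_out --targets '[{"slide": [0.015,0,0],"rot": [0,0,0],"fingers": 0},{"slide": [0.015,0,0],"rot": [0,0,0],"fingers": 0}]'

```text
time: 4.82
position: [0.4518, -0.0141, 0.185]
eef_rot: [0.029, 1.572, -0.027]
contact_force: [-0.4, 0.1, -0.4]
width: 0.0004
```

Run:
```python
from h import *
toolinfo()
im=imaging.grab_frame("scene"); cv2.imwrite("pics/scene5.png",im[:,:,::-1]);crop("pics/scene5.png",250,150,330,215,9,"pics/s5.png")
P=readout.state()["position"]
k=lambda p:((p-[250,150]+.5)*9-.5).round().tolist()
for b in (0,.01,.02,.03): print(k(proj("scene",[P+[-.0125,.008,b],P+[.0125,.008,b],P+[.0125,-.008,b]])))
```

```text
t 4.83 pos [ 0.4518 -0.0141  0.185 ] F [-0.4  0.1 -0.4] w 0.0004 x [-0.001  0.001 -1.   ] zyaw -2.01 q [-1.570e-01 -1.330e-01  1.574e+00  1.000e-03  1.703e+00 -1.220e-01]
[[516.0, 458.0], [462.0, 490.0], [433.0, 463.0]]
[[518.0, 440.0], [464.0, 471.0], [435.0, 444.0]]
[[521.0, 420.0], [465.0, 452.0], [436.0, 424.0]]
[[523.0, 401.0], [467.0, 433.0], [438.0, 405.0]]
```

View pics/s5.png

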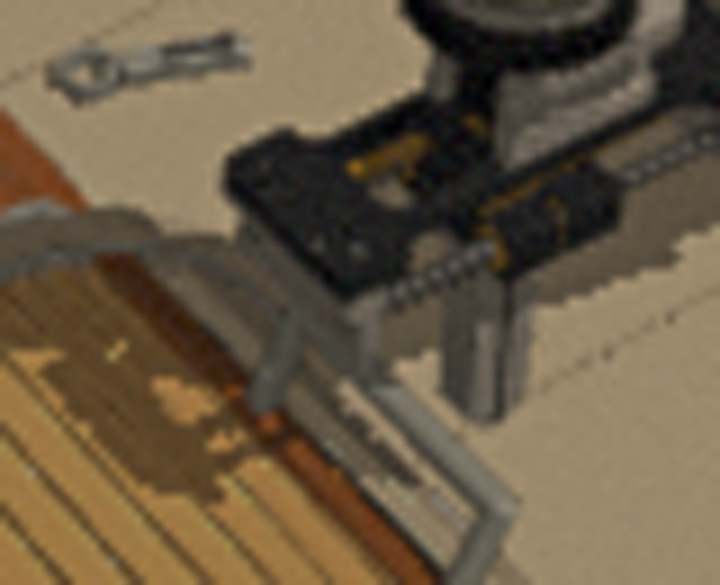

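The tip is about 30 mm above the reported height, so it is really at z≈0.216 and overlaps the bar. I'll lower it a little more and push along the arc in small stages.

Run:
```python
from h import *
c=np.array([.585,-.017]);a=np.radians(-1.7);e=np.array([np.cos(a),np.sin(a)])
st=readout.state();R0=Ro.from_rotvec(st["eef_rot"]).as_matrix()
for q in np.arange(.2,1.23,.1):
    x=-.21*np.cos(.925+q);z=.05+.21*np.sin(.925+q); p=np.r_[c+e*(x-.0185),z-.051]; print("%.2f"%q,np.round(p,4),np.round(R0.T@(p-st["position"]),4))
```

```text
0.20 [ 0.476  -0.0138  0.1885] [-0.0031  0.0012  0.024 ]
0.30 [ 0.4954 -0.0143  0.1966] [-0.0112  0.0013  0.0433]
0.40 [ 0.5154 -0.0149  0.2027] [-0.0173  0.0014  0.0634]
0.50 [ 0.536  -0.0155  0.2068] [-0.0214  0.0015  0.084 ]
0.60 [ 0.5569 -0.0162  0.2088] [-0.0234  0.0016  0.1049]
0.70 [ 0.5779 -0.0168  0.2087] [-0.0233  0.0017  0.1259]
0.80 [ 0.5987 -0.0174  0.2065] [-0.0212  0.0018  0.1467]
0.90 [ 0.6193 -0.018   0.2023] [-0.0169  0.002   0.1673]
1.00 [ 0.6393 -0.0186  0.196 ] [-0.0106  0.0021  0.1873]
1.10 [ 0.6586 -0.0192  0.1877] [-0.0024  0.0022  0.2066]
1.20 [ 0.677  -0.0197  0.1776] [0.0077 0.0022 0.225 ]
```

Request:
carry_out --targets '[{"slide": [0.0,0.001,0.012],"rot": [0,0,0],"fingers": 0},{"slide": [-0.003,0.001,0.024],"rot": [0,0,0],"fingers": 0},{"slide": [-0.007,0.001,0.034],"rot": [0,0,0],"fingers": 0},{"slide": [-0.011,0.001,0.044],"rot": [0,0,0],"fingers": 0},{"slide": [-0.014,0.001,0.054],"rot": [0,0,0],"fingers": 0}]'

```text
time: 5.5
position: [0.5069, -0.015, 0.2002]
eef_rot: [0.028, 1.571, -0.027]
contact_force: [-3.8, 0.2, 2.5]
width: 0.0004
```

Run:
```python
from h import *
toolinfo()
im=imaging.grab_frame("scene"); cv2.imwrite("pics/scene6.png",im[:,:,::-1]);crop("pics/scene6.png",180,120,360,270,4,"pics/s6.png")
```

```text
t 5.50 pos [ 0.5069 -0.015   0.2002] F [-3.8  0.2  2.5] w 0.0004 x [-0.     0.001 -1.   ] zyaw -2.01 q [-1.420e-01 -1.200e-02  1.430e+00  1.000e-03  1.724e+00 -1.070e-01]
```

View pics/s6.png

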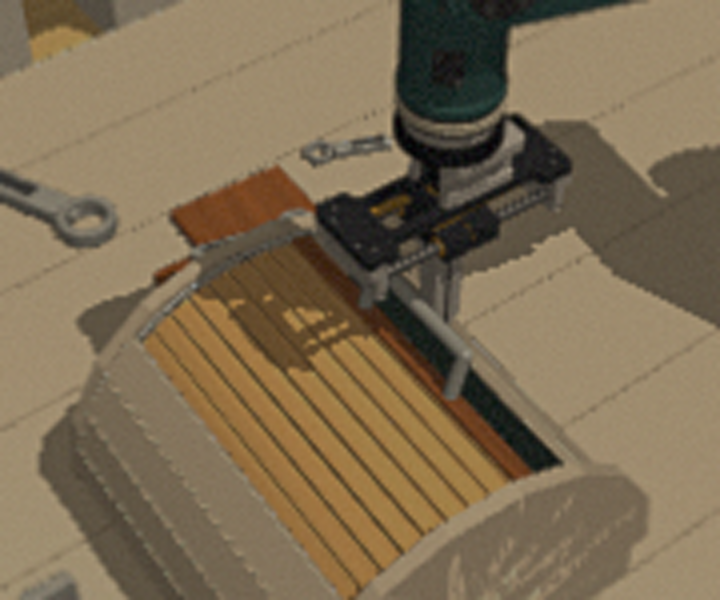

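The cover is rolling with the handle pushed at about 4.5 N. I'll continue.

Request:
carry_out --targets '[{"slide": [-0.003,0,0.012],"rot": [0,0,0],"fingers": 0},{"slide": [-0.006,0,0.029],"rot": [0,0,0],"fingers": 0},{"slide": [-0.008,0,0.05],"rot": [0,0,0],"fingers": 0},{"slide": [-0.008,0,0.071],"rot": [0,0,0],"fingers": 0},{"slide": [-0.006,0,0.092],"rot": [0,0,0],"fingers": 0},{"slide": [-0.002,0,0.112],"rot": [0,0,0],"fingers": 0},{"slide": [0.004,0,0.132],"rot": [0,0,0],"fingers": 0},{"slide": [0.012,0,0.152],"rot": [0,0,0],"fingers": 0},{"slide": [0.018,0,0.162],"rot": [0,0,0],"fingers": 0}]'

```text
time: 6.68
position: [0.6714, -0.0209, 0.1805]
eef_rot: [0.029, 1.57, -0.027]
contact_force: [-1.2, 0.5, 1.0]
width: 0.0004
```

Run:
```python
from h import *
toolinfo()
im=imaging.grab_frame("scene"); cv2.imwrite("pics/scene7.png",im[:,:,::-1]);crop("pics/scene7.png",180,120,360,270,4,"pics/s7.png")
```

```text
t 6.67 pos [ 0.6714 -0.0209  0.1805] F [-1.2  0.5  1. ] w 0.0004 x [ 0.001  0.001 -1.   ] zyaw -2.02 q [-1.160e-01  3.630e-01  1.036e+00  1.000e-03  1.742e+00 -8.100e-02]
```

View pics/s7.png

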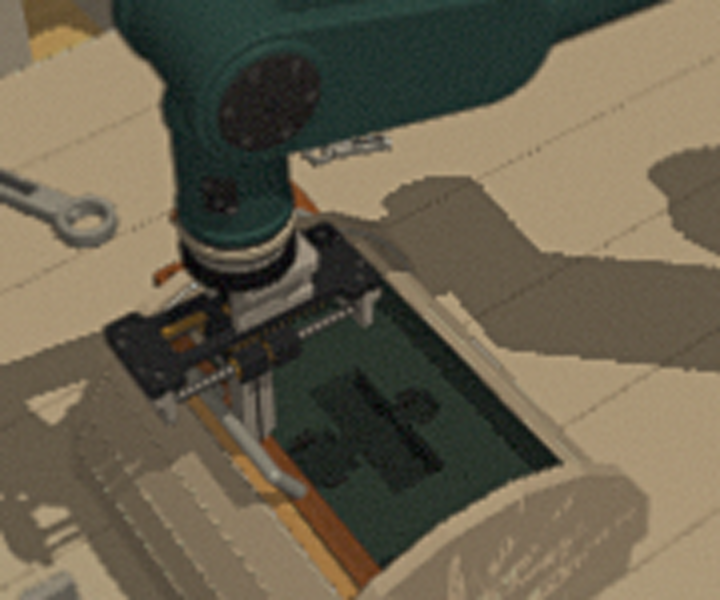

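Request:
carry_out --targets '[{"slide": [0.004,0,0.006],"rot": [0,0,0],"fingers": 0},{"slide": [0.006,0,0.01],"rot": [0,0,0],"fingers": 0},{"slide": [0.006,0,0.01],"rot": [0,0,0],"fingers": 0},{"slide": [0.0,0,0.0],"rot": [0,0,0],"fingers": 0},{"slide": [-0.05,0,-0.02],"rot": [0,0,0],"fingers": 0},{"slide": [-0.1,0,-0.03],"rot": [0,0,0],"fingers": 0},{"slide": [-0.13,-0.05,-0.06],"rot": [-10,0,0],"fingers": 0},{"slide": [-0.13,-0.1,-0.1],"rot": [-20,0,0],"fingers": 60}]'

```text
time: 7.72
position: [0.5716, -0.1152, 0.3136]
eef_rot: [-0.255, 1.547, 0.249]
contact_force: [0.2, 0.1, 0.5]
width: 0.0071
```

Run:
```python
from h import *
toolinfo(); mv([.4711,-.3412,.25],77.3)
```

```text
t 7.72 pos [ 0.5716 -0.1152  0.3136] F [0.2 0.1 0.5] w 0.0071 x [ 0.009 -0.002 -1.   ] zyaw 18.42 q [-2.970e-01  1.700e-01  1.012e+00  1.000e-03  1.950e+00 -6.180e-01]
slide [ 0.0631 -0.1824 -0.1672] rot [-58.88   0.29   0.48]
```

Request:
carry_out --targets '[{"slide": [0,-0.04,-0.04],"rot": [-10,0,0],"fingers": 60},{"slide": [0,-0.08,-0.07],"rot": [-20,0,0],"fingers": 60},{"slide": [0,-0.12,-0.11],"rot": [-30,0,0],"fingers": 60},{"slide": [0.02,-0.16,-0.15],"rot": [-40,0,0],"fingers": 60},{"slide": [0.04,-0.182,-0.167],"rot": [-50,0,0],"fingers": 60},{"slide": [0.063,-0.182,-0.167],"rot": [-58.9,0,0],"fingers": 60},{"slide": [0.063,-0.182,-0.167],"rot": [-58.9,0.3,0.5],"fingers": 60}]'

```text
time: 8.6
position: [0.47, -0.3404, 0.2487]
eef_rot: [-1.04, 1.308, 1.045]
contact_force: [-0.1, 0.9, 0.0]
width: 0.0563
```

Run:
```python
from h import *
toolinfo(); mv([.4711,-.3412,.10],77.3)
for n in("scene","top"):
    im=imaging.grab_frame(n); cv2.imwrite(f"pics/{n}8.png",im[:,:,::-1])
crop("pics/scene8.png",180,80,320,200,5,"pics/s8.png"); crop("pics/top8.png",180,110,330,260,5,"pics/t8.png");crop("pics/top8.png",320,170,420,290,5,"pics/t8o.png")
```

```text
t 8.60 pos [ 0.47   -0.3404  0.2487] F [-0.1  0.9  0. ] w 0.0563 x [-0.003  0.002 -1.   ] zyaw 77.15 q [-0.724  0.156  1.156 -0.     1.833 -2.071]
slide [ 0.1487 -0.0017 -0.0007] rot [-0.15  0.08 -0.17]
```

View pics/s8.png

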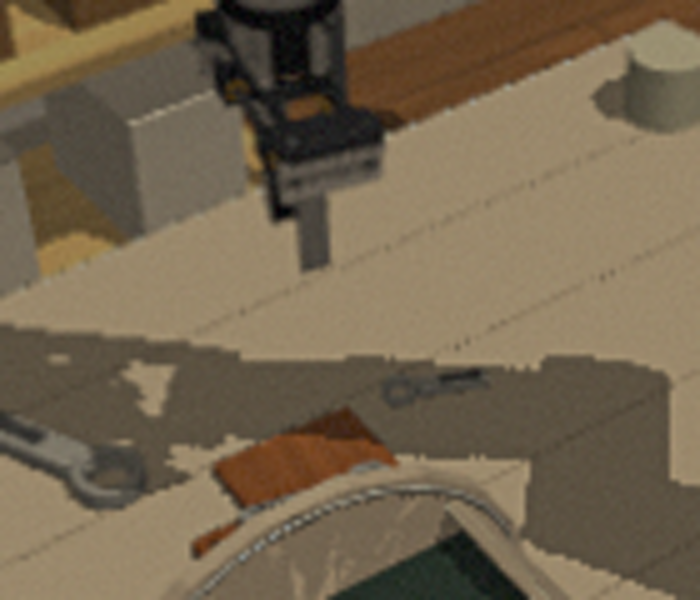

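View pics/t8.png

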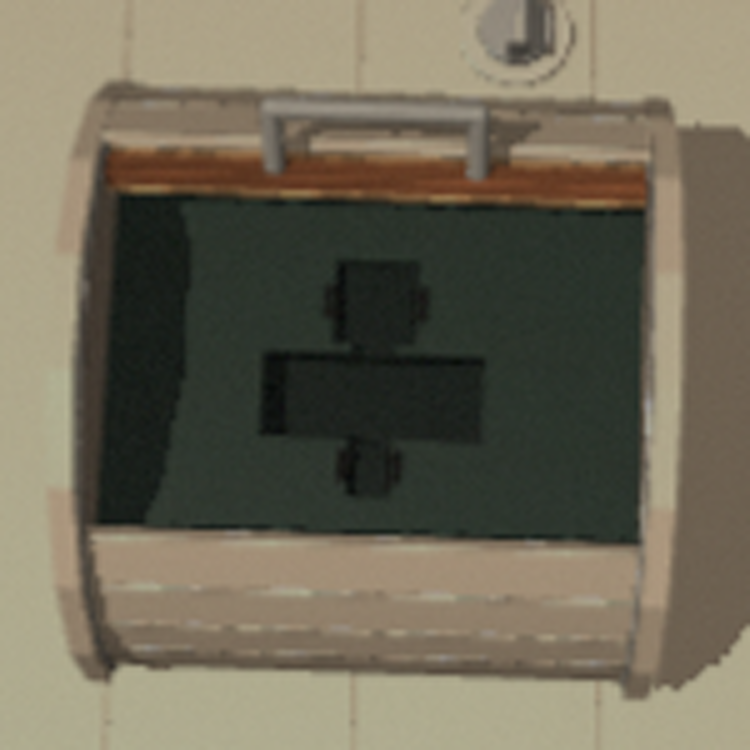

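View pics/t8o.png

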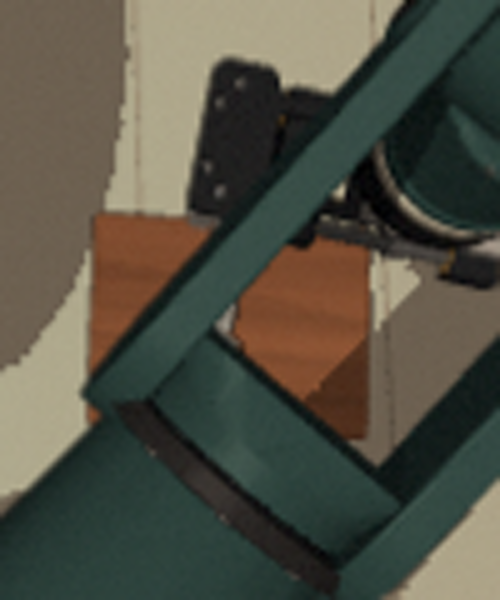

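The cover is fully open, with the handle at crop row 110. The insert shows the ring pocket (rows 262–345), the scoops (rows 352–440, columns 262–485) and the slot's front end at row 495. I'll compute the cutout's position next.

Run:
```python
from h import *
f=lambda p,k,o:[(p[0]+.5)/k-.5+o[0],(p[1]+.5)/k-.5+o[1]]
T=lambda p:f(p,5,(180,110))
p=plane("top",[T(a) for a in ((262,352),(486,356),(484,442),(260,436),(376,261),(370,496))],.135)
print(p.round(4)); print(np.linalg.norm(np.diff(p,axis=0),axis=1).round(4))
print("scoop centre",p[:4].mean(0))
d=(p[0]-p[1])+(p[3]-p[2]); print("yaw",np.degrees(np.arctan2(-d[0],d[1]))); d=p[4]-p[5];print("yaw slot",np.degrees(np.arctan2(d[1],d[0])),"len",np.linalg.norm(d),"mid",(p[4]+p[5])/2)
q=plane("top",[T((105,150)),T((648,161)),T((92,526)),T((640,541))],[.186]);print("hood",q[:2].round(4)); q=plane("top",[T((92,526)),T((640,541))],.17);print("apron",q.round(4))
crop("pics/scene8.png",190,180,330,290,5,"pics/s8c.png")
```

```text
[[ 0.5895  0.0456  0.135 ]
 [ 0.5875 -0.0798  0.135 ]
 [ 0.5385 -0.0788  0.135 ]
 [ 0.5416  0.0458  0.135 ]
 [ 0.6423 -0.0177  0.135 ]
 [ 0.508  -0.0158  0.135 ]]
[0.1254 0.049  0.1246 0.119  0.1343]
scoop centre [ 0.56428153 -0.01682269  0.135     ]
yaw -1.163457493847826
yaw slot -0.8366522454644089 len 0.13430136202087542 mid [ 0.57511658 -0.01673494  0.135     ]
hood [[ 0.6903  0.1282  0.186 ]
 [ 0.6849 -0.1676  0.186 ]]
apron [[ 0.4857  0.1313  0.17  ]
 [ 0.4783 -0.1622  0.17  ]]
```

View pics/s8c.png

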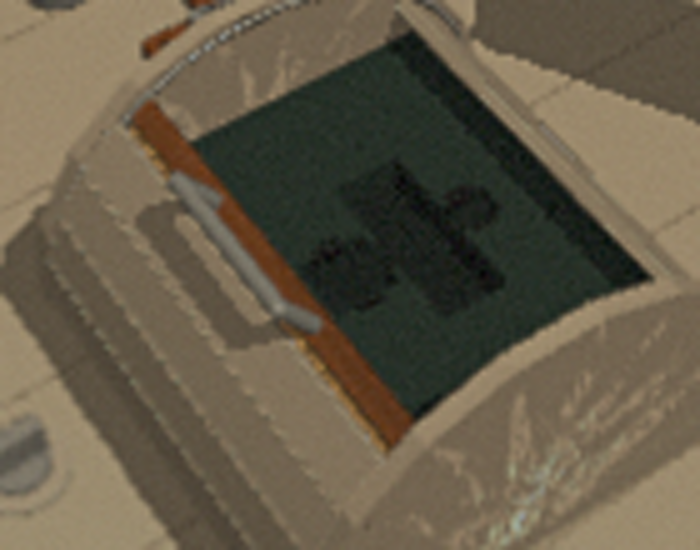

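Run:
```python
from h import *
f=lambda p,k,o:[(p[0]+.5)/k-.5+o[0],(p[1]+.5)/k-.5+o[1]]
T=lambda p:f(p,5,(180,110)); S=lambda p:f(p,5,(190,180))
for a,b in (((486,356),(340,188)),((484,442),(400,158)),((260,436),(505,275)),((262,352),(445,315))): 
    r=tri(T(a),S(b)); print(r[0].round(4),round(r[1],4))
st=readout.state();R=Ro.from_rotvec(st["eef_rot"]).as_matrix();P=st["position"]
k=lambda p:((p-[180,80]+.5)*5-.5).round().tolist()
for b in (0,-.01,-.02,-.03):print(b,[k(proj("scene",P+R[:,2]*d+R[:,1]*y+R[:,0]*b))[0] for d in(.028,.0405) for y in(-.008,.008)])
crop("pics/scene8.png",225,90,265,140,12,"pics/s8f.png")
```

```text
[ 0.5851 -0.078   0.1374] 0.0051
[ 0.5372 -0.0773  0.1341] 0.0042
[0.5417 0.0443 0.1399] 0.0028
[0.5894 0.0447 0.138 ] 0.0015
0 [[302.0, 300.0], [324.0, 294.0], [308.0, 311.0], [330.0, 305.0]]
-0.01 [[301.0, 288.0], [323.0, 283.0], [308.0, 299.0], [330.0, 293.0]]
-0.02 [[300.0, 277.0], [322.0, 271.0], [307.0, 288.0], [329.0, 282.0]]
-0.03 [[300.0, 265.0], [322.0, 259.0], [306.0, 276.0], [328.0, 270.0]]
```

View pics/s8f.png

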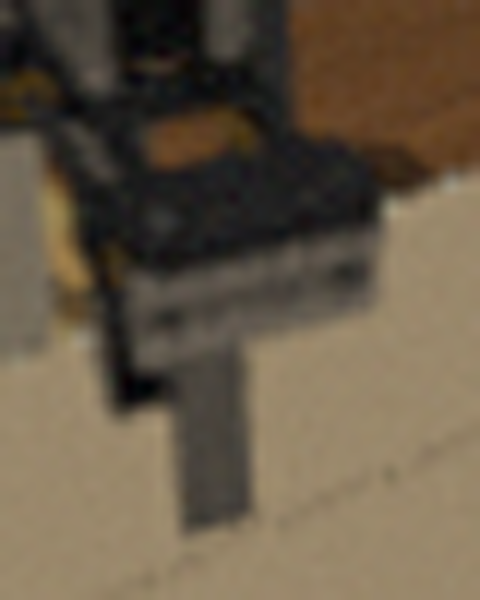

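The visible tips read about 29 mm above the reported TCP here too. The cutout is at (0.575, -0.017) and its sizes match the text. I'll descend over the opener in stages, watching force and images.

Request:
carry_out --targets '[{"slide": [0.06,-0.0015,-0.001],"rot": [0,0,0],"fingers": 60},{"slide": [0.12,-0.0015,-0.001],"rot": [0,0,0],"fingers": 60},{"slide": [0.17,-0.0015,-0.001],"rot": [0,0,0],"fingers": 60},{"slide": [0.195,-0.0015,-0.001],"rot": [-0.15,0,0],"fingers": 60},{"slide": [0.195,-0.0015,-0.001],"rot": [-0.15,0,0],"fingers": 60}]'

```text
time: 9.32
position: [0.4728, -0.3411, 0.0553]
eef_rot: [-1.044, 1.306, 1.046]
contact_force: [-0.2, -0.6, 0.7]
width: 0.0564
```

Run:
```python
from h import *
toolinfo(); mv([.4711,-.3412,.05],77.3)
for n in("scene","top"):
    im=imaging.grab_frame(n); cv2.imwrite(f"pics/{n}9.png",im[:,:,::-1])
crop("pics/scene9.png",190,110,290,190,7,"pics/s9.png"); crop("pics/top9.png",320,160,420,290,5,"pics/t9.png")
```

```text
t 9.32 pos [ 0.4728 -0.3411  0.0553] F [-0.2 -0.6  0.7] w 0.0564 x [-0.001  0.001 -1.   ] zyaw 77.34 q [-0.722  0.215  1.472 -0.     1.456 -2.072]
slide [ 0.0053  0.0016 -0.0005] rot [ 0.04  0.03 -0.07]
```

View pics/s9.png

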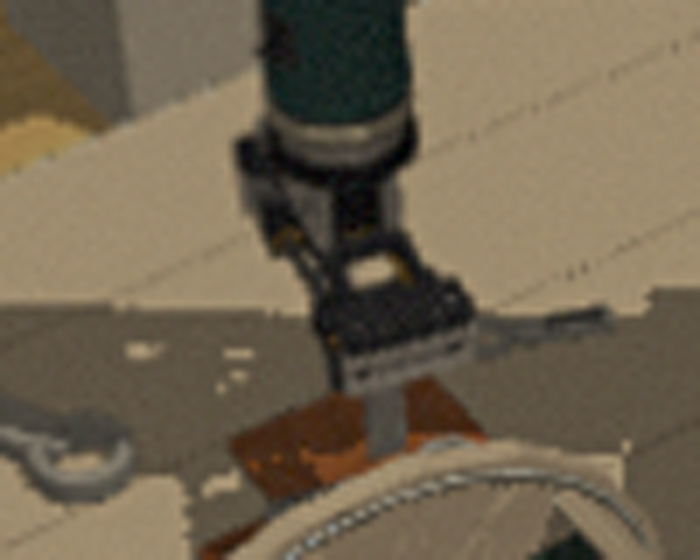

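View pics/t9.png

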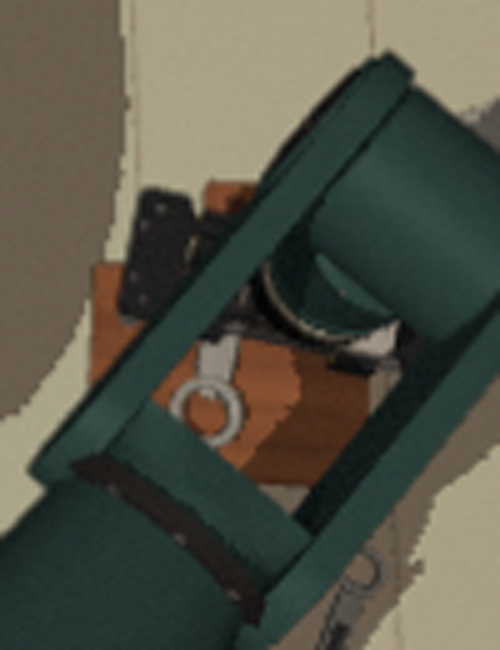

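Request:
carry_out --targets '[{"slide": [0.012,0.0015,0],"rot": [0,0,0],"fingers": 60},{"slide": [0.025,0.0015,0],"rot": [0,0,0],"fingers": 60},{"slide": [0.033,0.0015,0],"rot": [0,0,0],"fingers": 60},{"slide": [0.033,0.0015,0],"rot": [0,0,0],"fingers": 60}]'

```text
time: 9.93
position: [0.4724, -0.342, 0.0243]
eef_rot: [-1.047, 1.305, 1.043]
contact_force: [-0.5, -0.4, 0.0]
width: 0.0565
```

Run:
```python
from h import *
toolinfo()
n="scene"
im=imaging.grab_frame(n); cv2.imwrite(f"pics/{n}10.png",im[:,:,::-1])
crop("pics/scene10.png",190,110,290,190,7,"pics/s10.png")
```

```text
t 9.93 pos [ 0.4724 -0.342   0.0243] F [-0.5 -0.4  0. ] w 0.0565 x [ 0.002 -0.002 -1.   ] zyaw 77.35 q [-0.724  0.236  1.511 -0.     1.391 -2.074]
```

View pics/s10.png

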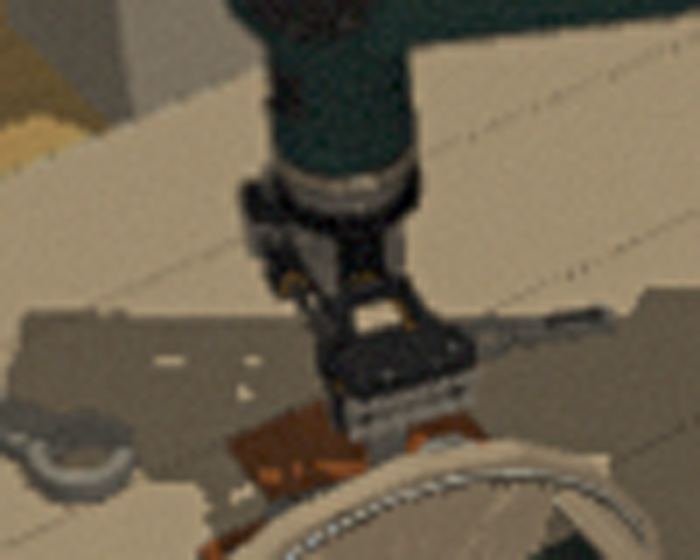

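Request:
carry_out --targets '[{"slide": [0.005,0,0],"rot": [0,0,0],"fingers": 60},{"slide": [0.01,0,0],"rot": [0,0,0],"fingers": 60},{"slide": [0.012,0,0],"rot": [0,0,0],"fingers": 60}]'

```text
time: 10.35
position: [0.4726, -0.3422, 0.0125]
eef_rot: [-1.048, 1.305, 1.042]
contact_force: [0.2, 1.0, -1.2]
width: 0.0567
```

No contact at a reported z of 0.0125, so the offset is real. I'll continue in small steps.

Request:
carry_out --targets '[{"slide": [0.005,0,0],"rot": [0,0,0],"fingers": 60},{"slide": [0.01,0,0],"rot": [0,0,0],"fingers": 60},{"slide": [0.012,0,0],"rot": [0,0,0],"fingers": 60}]'

```text
time: 10.72
position: [0.4724, -0.342, -0.0001]
eef_rot: [-1.047, 1.305, 1.043]
contact_force: [0.3, 1.0, 0.5]
width: 0.0561
```

Request:
carry_out --targets '[{"slide": [0.003,0,0],"rot": [0,0,0],"fingers": 60},{"slide": [0.006,0,0],"rot": [0,0,0],"fingers": 60},{"slide": [0.006,0,0],"rot": [0,0,0],"fingers": 60}]'

```text
time: 11.1
position: [0.4722, -0.3419, -0.0065]
eef_rot: [-1.046, 1.305, 1.044]
contact_force: [0.0, -0.7, -1.0]
width: 0.0563
```

Run:
```python
from h import *
toolinfo()
n="top"
im=imaging.grab_frame(n); cv2.imwrite(f"pics/{n}11.png",im[:,:,::-1])
crop("pics/top11.png",320,160,420,260,7,"pics/t11.png")
```

```text
t 11.10 pos [ 0.4722 -0.3419 -0.0065] F [ 0.  -0.7 -1. ] w 0.0563 x [ 0.001 -0.001 -1.   ] zyaw 77.35 q [-0.724  0.264  1.543 -0.     1.333 -2.074]
```

View pics/t11.png

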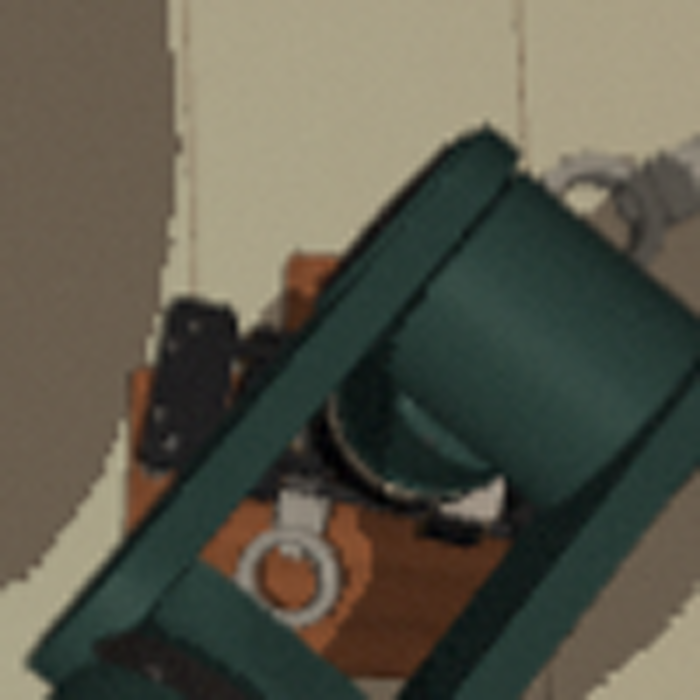

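Request:
carry_out --targets '[{"slide": [0.002,0,0],"rot": [0,0,0],"fingers": 60},{"slide": [0.004,0,0],"rot": [0,0,0],"fingers": 60},{"slide": [0.004,0,0],"rot": [0,0,0],"fingers": 60}]'

```text
time: 11.52
position: [0.4722, -0.3419, -0.0105]
eef_rot: [-1.046, 1.306, 1.044]
contact_force: [-0.2, -0.3, 0.5]
width: 0.0563
```

Request:
carry_out --targets '[{"slide": [0.002,0,0],"rot": [0,0,0],"fingers": 60},{"slide": [0.003,0,0],"rot": [0,0,0],"fingers": 60},{"slide": [0.003,0,0],"rot": [0,0,0],"fingers": 60}]'

```text
time: 11.9
position: [0.4723, -0.3419, -0.0129]
eef_rot: [-1.047, 1.305, 1.043]
contact_force: [-1.2, 0.5, 3.8]
width: 0.0562
```

Contact with the board (3.8 N) came at a reported z of -0.0129. The board's top is at 0.014, so true tip height is reported z + 0.027. I'll lift 1.5 mm and close.

Request:
carry_out --targets '[{"slide": [-0.0015,0,0],"rot": [0,0,0],"fingers": 60},{"slide": [-0.0015,0,0],"rot": [0,0,0],"fingers": 30},{"slide": [-0.0015,0,0],"rot": [0,0,0],"fingers": 10},{"slide": [-0.0015,0,0],"rot": [0,0,0],"fingers": 5},{"slide": [-0.0015,0,0],"rot": [0,0,0],"fingers": 5},{"slide": [-0.0015,0,0],"rot": [0,0,0],"fingers": 5}]'

```text
time: 12.65
position: [0.4722, -0.342, -0.0115]
eef_rot: [-1.047, 1.305, 1.043]
contact_force: [0.1, -0.3, -0.2]
width: 0.0214
```

Run:
```python
from h import *
toolinfo()
```

```text
t 12.65 pos [ 0.4722 -0.342  -0.0115] F [ 0.1 -0.3 -0.2] w 0.0214 x [ 0.001 -0.001 -1.   ] zyaw 77.35 q [-0.724  0.269  1.548 -0.     1.323 -2.074]
```

The width is 21 mm, which matches the handle. I'll lift.

Request:
carry_out --targets '[{"slide": [-0.03,0,0],"rot": [0,0,0],"fingers": 5},{"slide": [-0.09,0,0],"rot": [0,0,0],"fingers": 5},{"slide": [-0.15,0,0],"rot": [0,0,0],"fingers": 5},{"slide": [-0.21,0,0],"rot": [0,0,0],"fingers": 5},{"slide": [-0.27,0,0],"rot": [0,0,0],"fingers": 5},{"slide": [-0.29,0,0],"rot": [0,0,0],"fingers": 5},{"slide": [-0.29,0,0],"rot": [0,0,0],"fingers": 5}]'

```text
time: 13.52
position: [0.4725, -0.342, 0.2806]
eef_rot: [-1.05, 1.305, 1.04]
contact_force: [-0.4, 0.1, -1.8]
width: 0.0219
```

Run:
```python
from h import *
toolinfo(); mv([.572,-.017,.28],-91.3)
for n in("scene","top"):
    im=imaging.grab_frame(n); cv2.imwrite(f"pics/{n}12.png",im[:,:,::-1])
crop("pics/scene12.png",190,50,310,150,6,"pics/s12.png"); crop("pics/top12.png",320,120,440,290,4,"pics/t12.png")
```

```text
t 13.53 pos [ 0.4725 -0.342   0.2806] F [-0.4  0.1 -1.8] w 0.0219 x [ 0.005 -0.004 -1.   ] zyaw 77.35 q [-0.724  0.161  1.087 -0.     1.887 -2.074]
slide [-3.000e-04 -2.590e-02  3.389e-01] rot [168.65   0.43   0.32]
```

View pics/s12.png

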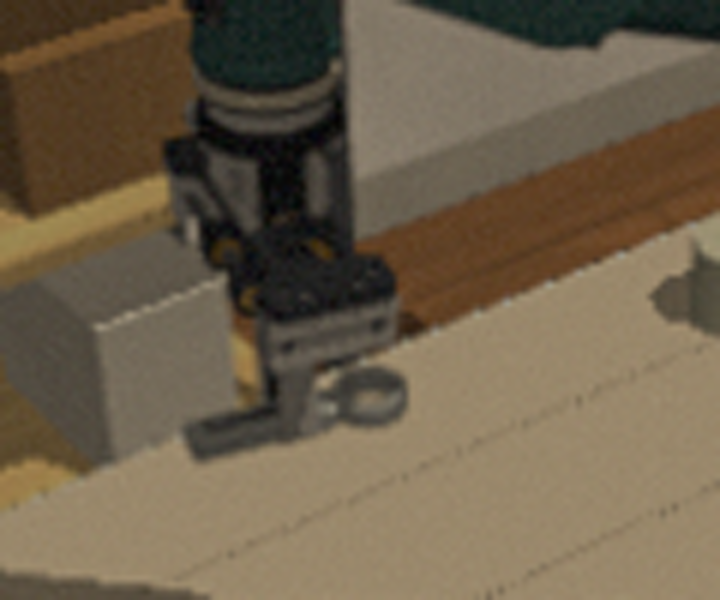

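View pics/t12.png

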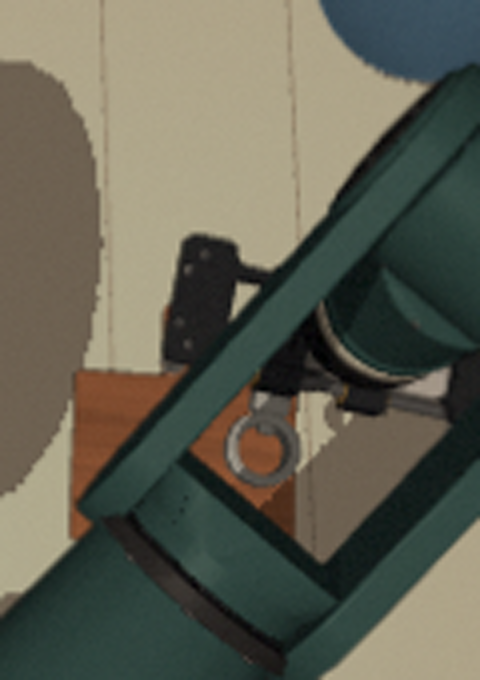

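Request:
carry_out --targets '[{"slide": [0,0,0.02],"rot": [10,0,0],"fingers": 5},{"slide": [0,-0.002,0.05],"rot": [20,0,0],"fingers": 5},{"slide": [0,-0.004,0.08],"rot": [30,0,0],"fingers": 5},{"slide": [0,-0.006,0.11],"rot": [40,0,0],"fingers": 5},{"slide": [0,-0.008,0.14],"rot": [50,0,0],"fingers": 5},{"slide": [0,-0.01,0.17],"rot": [60,0,0],"fingers": 5},{"slide": [0,-0.012,0.2],"rot": [70,0,0],"fingers": 5},{"slide": [0,-0.014,0.23],"rot": [80,0,0],"fingers": 5},{"slide": [0,-0.016,0.26],"rot": [90,0,0],"fingers": 5},{"slide": [0,-0.018,0.29],"rot": [100,0,0],"fingers": 5},{"slide": [0,-0.02,0.32],"rot": [110,0,0],"fingers": 5},{"slide": [0,-0.023,0.338],"rot": [120,0,0],"fingers": 5}]'

```text
time: 15.12
position: [0.5671, -0.0148, 0.2735]
eef_rot: [0.585, 1.497, -0.587]
contact_force: [0.4, -0.1, -1.2]
width: 0.0218
```

Run:
```python
from h import *
toolinfo(); mv([.569,-.017,.28],-91.3)
f=lambda p,k,o:[(p[0]+.5)/k-.5+o[0],(p[1]+.5)/k-.5+o[1]]
print(plane("top",[f((262,450),4,(320,120))],.322))
```

```text
t 15.12 pos [ 0.5671 -0.0148  0.2735] F [ 0.4 -0.1 -1.2] w 0.0218 x [-0.006  0.001 -1.   ] zyaw -42.90 q [-1.260e-01  1.340e-01  1.133e+00  1.000e-03  1.882e+00  6.220e-01]
slide [-0.0065 -0.0003  0.0028] rot [48.4  -0.22  0.31]
[[ 0.42402327 -0.32887915  0.322     ]]
```

Request:
carry_out --targets '[{"slide": [0,0,0.002],"rot": [10,0,0],"fingers": 5},{"slide": [0,0,0.002],"rot": [20,0,0],"fingers": 5},{"slide": [0,0,0.002],"rot": [30,0,0],"fingers": 5},{"slide": [0,0,0.002],"rot": [40,0,0],"fingers": 5},{"slide": [0,0,0.002],"rot": [48.4,0,0],"fingers": 5},{"slide": [0,0,0.002],"rot": [48.4,0,0.3],"fingers": 5}]'

```text
time: 15.88
position: [0.5677, -0.016, 0.2706]
eef_rot: [1.224, 1.207, -1.227]
contact_force: [-0.4, 0.1, -2.2]
width: 0.0216
```

Run:
```python
from h import *
toolinfo(); mv([.568,-.017,.19],-91.3)
for n in("scene","top"):
    im=imaging.grab_frame(n); cv2.imwrite(f"pics/{n}13.png",im[:,:,::-1])
crop("pics/scene13.png",180,90,340,250,4,"pics/s13.png"); crop("pics/top13.png",180,100,330,250,5,"pics/t13.png")
```

```text
t 15.88 pos [ 0.5677 -0.016   0.2706] F [-0.4  0.1 -2.2] w 0.0216 x [-0.006  0.004 -1.   ] zyaw -91.20 q [-0.13   0.135  1.137  0.003  1.876  1.462]
slide [0.0806 0.0008 0.0013] rot [ 0.1  -0.23  0.37]
```

View pics/s13.png

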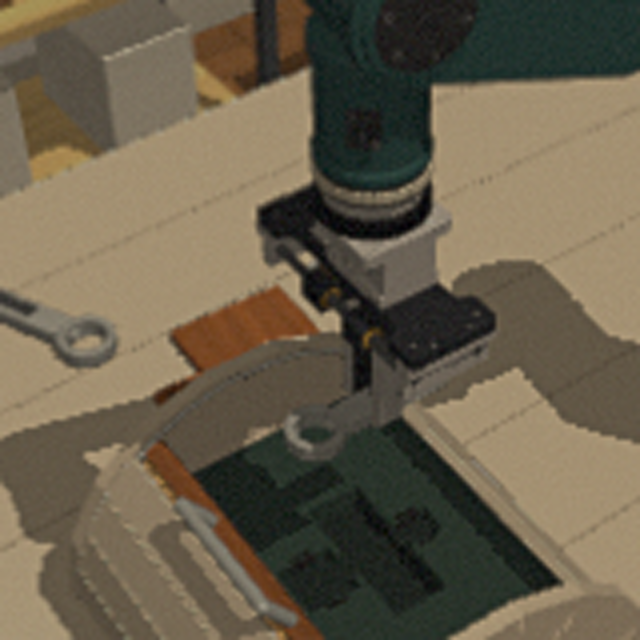

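View pics/t13.png

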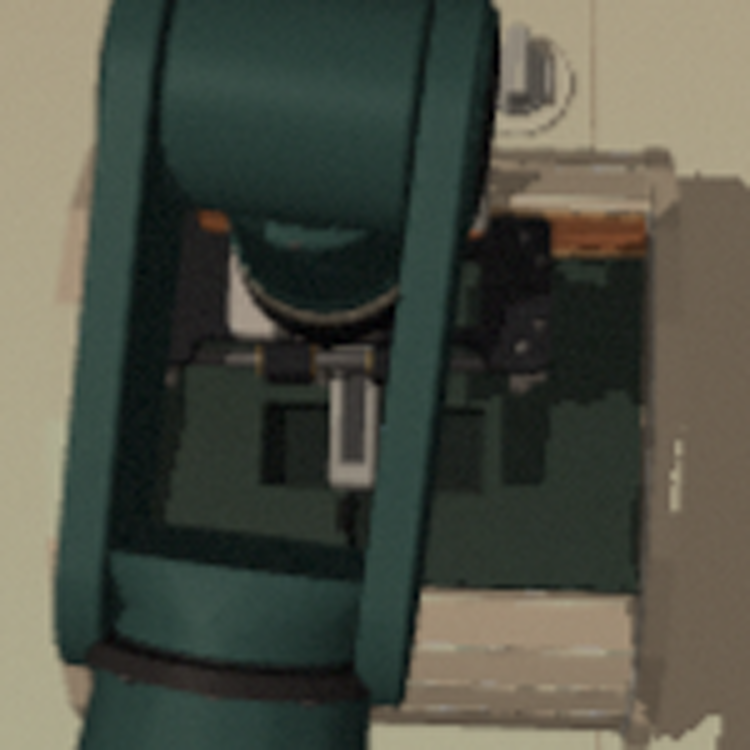

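Run:
```python
from h import *
f=lambda p,k,o:[(p[0]+.5)/k-.5+o[0],(p[1]+.5)/k-.5+o[1]]
T=lambda p:f(p,5,(180,100))
p=plane("top",[T((327,486)),T((375,487)),T((331,385)),T((379,385))],.3115);print(p.round(4),(p[0]+p[1])/2,(p[2]+p[3])/2)
d=(p[0]+p[1]-p[2]-p[3])/2;print(np.degrees(np.arctan2(-d[1],-d[0])))
```

```text
[[ 0.5082 -0.0038  0.3115]
 [ 0.5077 -0.0264  0.3115]
 [ 0.5571 -0.005   0.3115]
 [ 0.5571 -0.0278  0.3115]] [ 0.5079546 -0.0150816  0.3115   ] [ 0.55707998 -0.01638869  0.3115    ]
-1.5241235025266422
```

Run:
```python
from h import *
mv([.569,-.0168,.125],-91.4)
```

```text
slide [0.1467 0.0018 0.0012] rot [ 0.22 -0.21  0.27]
```

Request:
carry_out --targets '[{"slide": [0.05,0.001,0.001],"rot": [0.2,-0.2,0.3],"fingers": 5},{"slide": [0.1,0.002,0.001],"rot": [0.2,-0.2,0.3],"fingers": 5},{"slide": [0.13,0.002,0.001],"rot": [0.2,-0.2,0.3],"fingers": 5},{"slide": [0.146,0.002,0.001],"rot": [0.2,-0.2,0.3],"fingers": 5},{"slide": [0.146,0.002,0.001],"rot": [0.2,-0.2,0.3],"fingers": 5}]'

```text
time: 16.6
position: [0.5685, -0.0166, 0.1246]
eef_rot: [1.226, 1.2, -1.228]
contact_force: [-0.2, -1.0, -0.9]
width: 0.0214
```

Run:
```python
from h import *
toolinfo(); mv([.569,-.0168,.1],-91.4)
for n in("scene","top"):
    im=imaging.grab_frame(n); cv2.imwrite(f"pics/{n}14.png",im[:,:,::-1])
crop("pics/scene14.png",225,160,325,250,7,"pics/s14.png"); crop("pics/top14.png",205,150,305,250,7,"pics/t14.png")
```

```text
t 16.60 pos [ 0.5685 -0.0166  0.1246] F [-0.2 -1.  -0.9] w 0.0214 x [-0.002  0.    -1.   ] zyaw -91.34 q [-0.129  0.147  1.412  0.     1.585  1.465]
slide [0.0246 0.0006 0.0002] rot [ 0.06 -0.03  0.11]
```

View pics/s14.png

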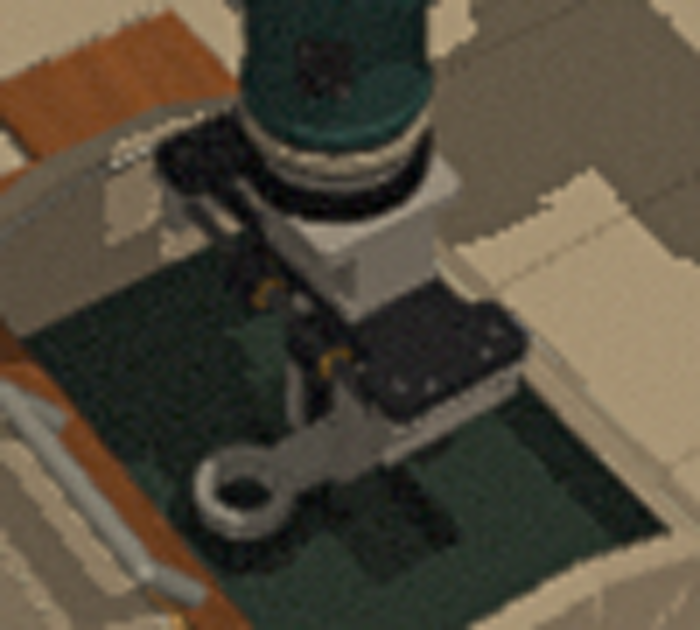

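View pics/t14.png

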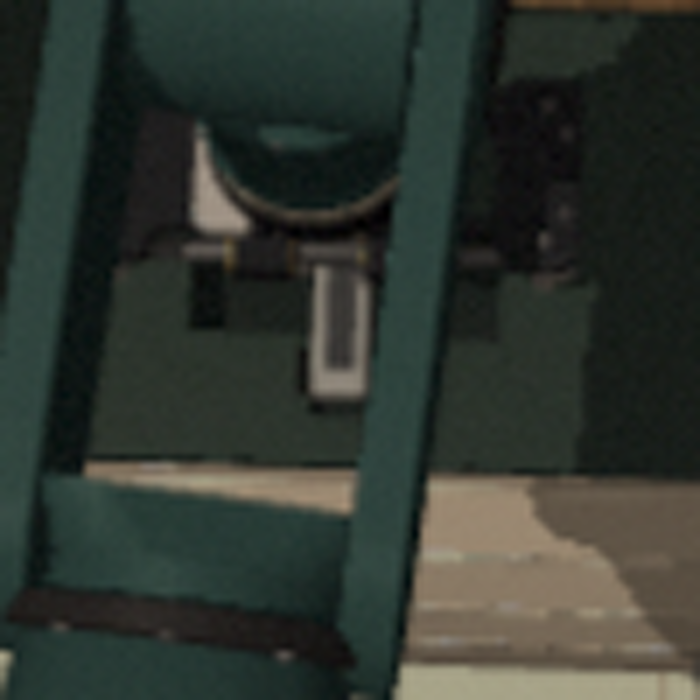

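Run:
```python
from h import *
f=lambda p,k,o:[(p[0]+.5)/k-.5+o[0],(p[1]+.5)/k-.5+o[1]]
T=lambda p:f(p,7,(205,150))
p=plane("top",[T((306,397)),T((366,399)),T((311,280)),T((371,280))],.166);print(p.round(4),(p[0]+p[1])/2,(p[2]+p[3])/2)
f2=lambda p:f(p,7,(225,160))
r=plane("scene",[f2((242,485))],.166);print("ring centre scene",r)
print("expect end", .575-.065, "ring", .575+.043*np.cos(.023), -.0169-.043*np.sin(.023))
```

```text
[[ 0.5098 -0.0029  0.166 ]
 [ 0.5091 -0.026   0.166 ]
 [ 0.5558 -0.0042  0.166 ]
 [ 0.5559 -0.0275  0.166 ]] [ 0.50944991 -0.01442153  0.166     ] [ 0.5558349  -0.01585495  0.166     ]
ring centre scene [[ 0.61894801 -0.01622351  0.166     ]]
expect end 0.51 ring 0.6179886270013729 -0.017888912805472994
```

The opener lines up with the cutout to about 1 mm: its end is at x=0.509 against 0.510, and the ring at 0.619 against 0.618. I'll lower it with a 1 mm sideways trim.

Request:
carry_out --targets '[{"slide": [0.008,0.0005,0.0008],"rot": [0,0,0.1],"fingers": 5},{"slide": [0.013,0.0005,0.0008],"rot": [0,0,0.1],"fingers": 5},{"slide": [0.017,0.0005,0.0008],"rot": [0,0,0.1],"fingers": 5},{"slide": [0.019,0.0005,0.0008],"rot": [0,0,0.1],"fingers": 5}]'

```text
time: 17.2
position: [0.5707, -0.0175, 0.1083]
eef_rot: [1.229, 1.194, -1.223]
contact_force: [-0.0, -0.1, 3.2]
width: 0.0216
```

Run:
```python
from h import *
toolinfo()
```

```text
t 17.20 pos [ 0.5707 -0.0175  0.1083] F [-0.  -0.1  3.2] w 0.0216 x [ 0.005 -0.    -1.   ] zyaw -91.35 q [-1.300e-01  1.530e-01  1.437e+00  1.000e-03  1.547e+00  1.464e+00]
```

Run:
```python
from h import *
toolinfo(); mv([.569,-.0172,.108],-91.4)
for n in("scene","top"):
    im=imaging.grab_frame(n); cv2.imwrite(f"pics/{n}15.png",im[:,:,::-1])
crop("pics/scene15.png",225,175,305,245,9,"pics/s15.png"); crop("pics/top15.png",205,150,305,250,7,"pics/t15.png")
toolinfo()
```

```text
t 17.20 pos [ 0.5707 -0.0175  0.1083] F [-0.  -0.1  3.2] w 0.0216 x [ 0.005 -0.    -1.   ] zyaw -91.35 q [-1.300e-01  1.530e-01  1.437e+00  1.000e-03  1.547e+00  1.464e+00]
slide [ 0.0002 -0.0017 -0.0003] rot [ 0.05 -0.   -0.27]
t 17.30 pos [ 0.5707 -0.0175  0.1086] F [-0.2  0.3 -0.4] w 0.0216 x [ 0.005 -0.    -1.   ] zyaw -91.35 q [-1.300e-01  1.530e-01  1.436e+00  1.000e-03  1.547e+00  1.464e+00]
```

View pics/s15.png

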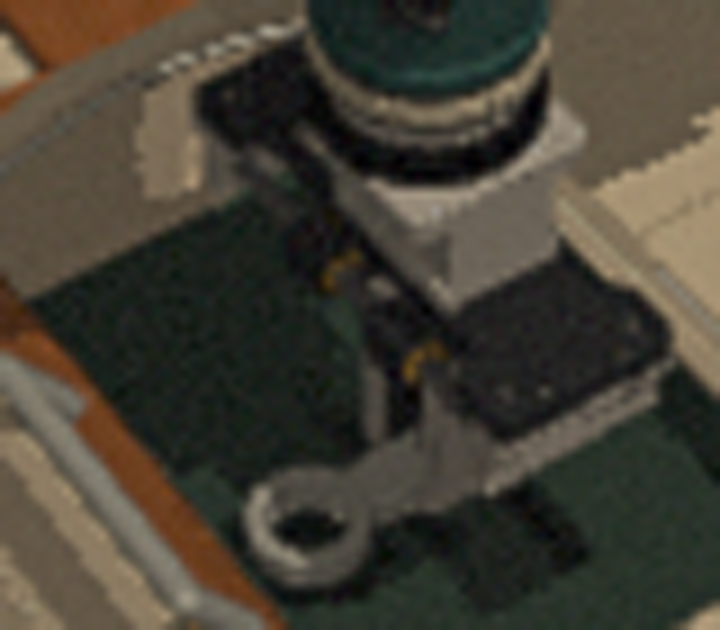

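View pics/t15.png

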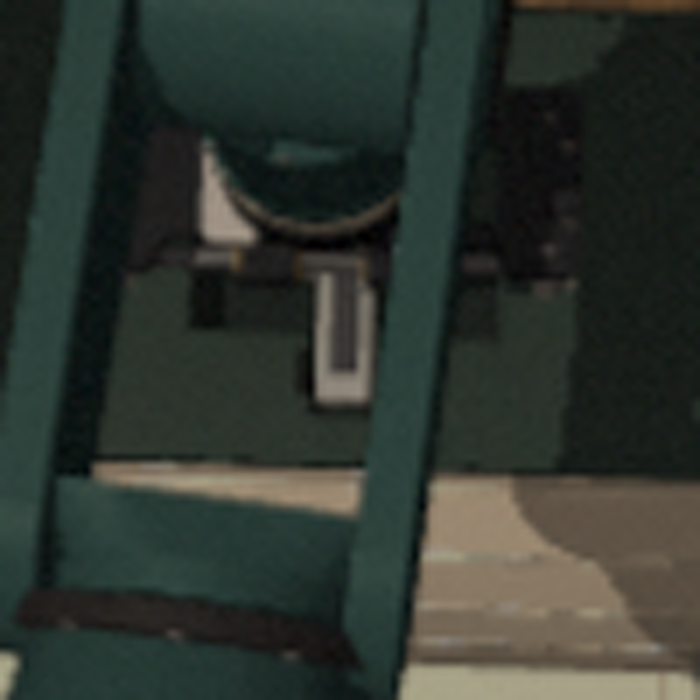

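Run:
```python
from h import *
f=lambda p,k,o:[(p[0]+.5)/k-.5+o[0],(p[1]+.5)/k-.5+o[1]]
T=lambda p:f(p,7,(205,150))
p=plane("top",[T((312,403)),T((372,405)),T((314,290)),T((375,290))],.150);print(p.round(4),(p[0]+p[1])/2,(p[2]+p[3])/2)
f2=lambda p:f(p,9,(225,175))
print("ring centre scene",plane("scene",[f2((308,525))],.150))
# slot grips dark patch left edge & scoops vs current
p=plane("top",[T((190,327)),T((497,337))],.135);print("scoop front corners",p.round(4),p.mean(0))
```

```text
[[ 0.5101 -0.0043  0.15  ]
 [ 0.5094 -0.0277  0.15  ]
 [ 0.5551 -0.0045  0.15  ]
 [ 0.5552 -0.0285  0.15  ]] [ 0.50974824 -0.0159711   0.15      ] [ 0.55515037 -0.01647506  0.15      ]
ring centre scene [[ 0.62206578 -0.0143964   0.15      ]]
scoop front corners [[ 0.5431  0.0455  0.135 ]
 [ 0.5393 -0.0765  0.135 ]] [ 0.54119932 -0.0155053   0.135     ]
```

Request:
carry_out --targets '[{"slide": [-0.002,-0.0012,-0.0006],"rot": [0,0,-0.25],"fingers": 5},{"slide": [0.0,-0.0012,-0.0006],"rot": [0,0,-0.25],"fingers": 5},{"slide": [0.003,-0.0012,-0.0006],"rot": [0,0,-0.25],"fingers": 5},{"slide": [0.004,-0.0012,-0.0006],"rot": [0,0,-0.25],"fingers": 5}]'

```text
time: 17.8
position: [0.5699, -0.0168, 0.1054]
eef_rot: [1.227, 1.197, -1.225]
contact_force: [0.4, 1.3, 4.4]
width: 0.0217
```

Run:
```python
from h import *
toolinfo()
```

```text
t 17.80 pos [ 0.5699 -0.0168  0.1054] F [0.4 1.3 4.4] w 0.0217 x [ 0.002  0.    -1.   ] zyaw -91.34 q [-0.129  0.155  1.44   0.     1.544  1.465]
```

The underside is now at about 0.131, so the opener is inside the cutout and resting on the sprung grips at about 5 N. I'll press on.

Request:
carry_out --targets '[{"slide": [0.003,0,0],"rot": [0,0,0],"fingers": 5},{"slide": [0.006,0,0],"rot": [0,0,0],"fingers": 5},{"slide": [0.008,0,0],"rot": [0,0,0],"fingers": 5},{"slide": [0.008,0,0],"rot": [0,0,0],"fingers": 5}]'

```text
time: 18.3
position: [0.5707, -0.0168, 0.0976]
eef_rot: [1.228, 1.195, -1.224]
contact_force: [2.2, 0.5, 2.2]
width: 0.0216
```

Run:
```python
from h import *
toolinfo()
im=imaging.grab_frame("scene"); cv2.imwrite("pics/scene16.png",im[:,:,::-1])
crop("pics/scene16.png",225,175,305,245,9,"pics/s16.png")
```

```text
t 18.30 pos [ 0.5707 -0.0168  0.0976] F [2.2 0.5 2.2] w 0.0216 x [ 0.004  0.    -1.   ] zyaw -91.35 q [-1.290e-01  1.600e-01  1.451e+00  1.000e-03  1.527e+00  1.465e+00]
```

View pics/s16.png

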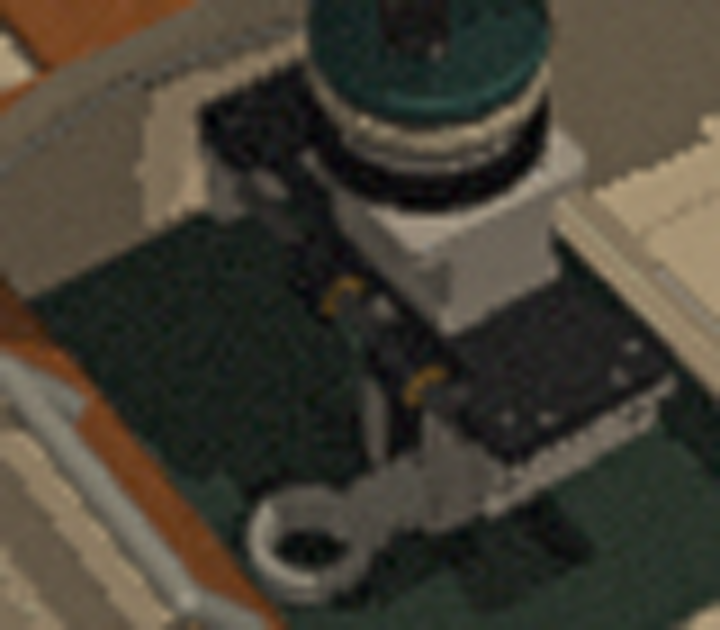

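Request:
carry_out --targets '[{"slide": [0.002,0,0],"rot": [0,0,0],"fingers": 5},{"slide": [0.003,0,0],"rot": [0,0,0],"fingers": 5},{"slide": [0.003,0,0],"rot": [0,0,0],"fingers": 5}]'

```text
time: 18.73
position: [0.5708, -0.0168, 0.0974]
eef_rot: [1.229, 1.194, -1.223]
contact_force: [-3.8, 0.2, 13.0]
width: 0.022
```

It has bottomed: z holds at 0.0974 while the force rises to 13 N, and the expected value is 0.0975. I'll release, lift and look.

Request:
carry_out --targets '[{"slide": [-0.001,0,0],"rot": [0,0,0],"fingers": 50},{"slide": [-0.001,0,0],"rot": [0,0,0],"fingers": 60},{"slide": [-0.001,0,0],"rot": [0,0,0],"fingers": 60},{"slide": [-0.03,0,0],"rot": [0,0,0],"fingers": 60},{"slide": [-0.09,0,0],"rot": [0,0,0],"fingers": 60},{"slide": [-0.15,0,0],"rot": [0,0,0],"fingers": 60},{"slide": [-0.19,-0.05,0],"rot": [0,0,0],"fingers": 40},{"slide": [-0.2,-0.11,0],"rot": [0,0,0],"fingers": 20},{"slide": [-0.2,-0.17,0],"rot": [0,0,0],"fingers": 0},{"slide": [-0.2,-0.2,0],"rot": [0,0,0],"fingers": 0},{"slide": [-0.2,-0.2,0],"rot": [0,0,0],"fingers": 0}]'

```text
time: 20.1
position: [0.3688, -0.012, 0.297]
eef_rot: [1.23, 1.192, -1.222]
contact_force: [0.1, 0.7, 0.5]
width: 0.0097
```

Run:
```python
from h import *
toolinfo()
for n in("scene","top"):
    im=imaging.grab_frame(n); cv2.imwrite(f"pics/{n}17.png",im[:,:,::-1])
crop("pics/scene17.png",215,170,315,250,7,"pics/s17.png"); crop("pics/top17.png",205,120,305,230,6,"pics/t17.png")
```

```text
t 20.10 pos [ 0.3688 -0.012   0.297 ] F [0.1 0.7 0.5] w 0.0097 x [ 0.007 -0.001 -1.   ] zyaw -91.37 q [-1.870e-01 -3.150e-01  1.499e+00  1.000e-03  1.950e+00  1.408e+00]
```

View pics/s17.png

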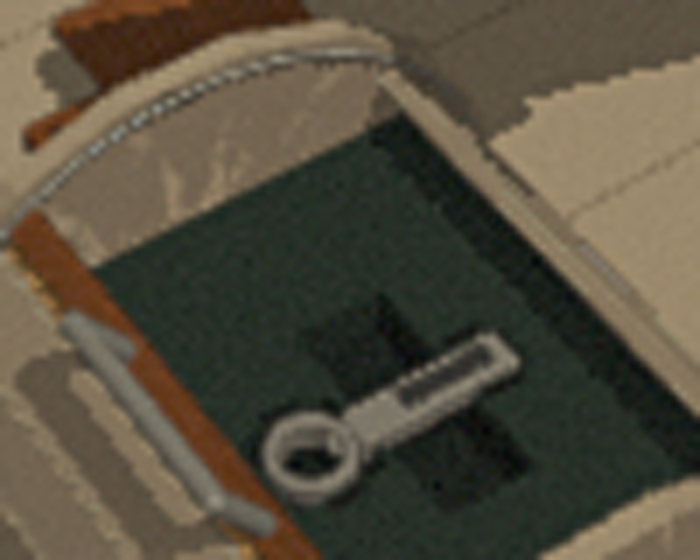

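View pics/t17.png

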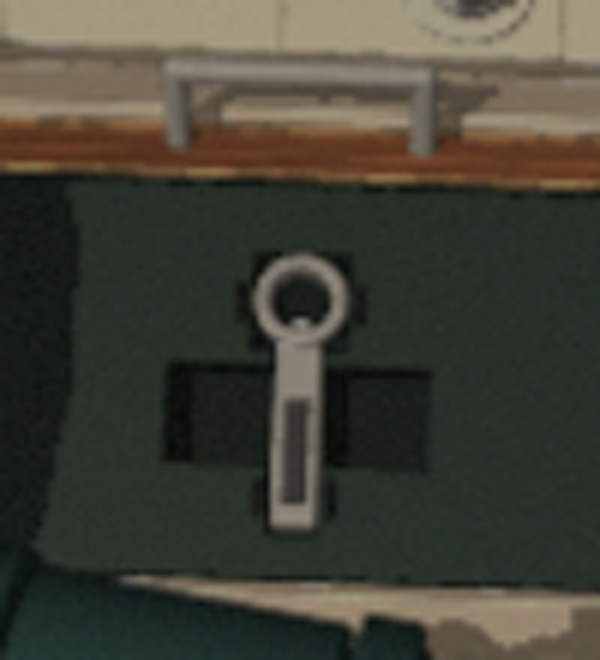

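Run:
```python
from h import *
f=lambda p,k,o:[(p[0]+.5)/k-.5+o[0],(p[1]+.5)/k-.5+o[1]]
T=lambda p:f(p,6,(205,120)); S=lambda p:f(p,7,(215,170))
for n,a,b in (("ring c",(302,300),(312,455)),("end mid",(296,528),(510,350)),("end c1",(270,528),(520,365)),("end c2",(320,530),(490,332))):
    r=tri(T(a),S(b)); print(n,r[0].round(4),round(r[1],4))
p=plane("top",[T((302,300)),T((294.5,529)),T((296,255)),T((304,345))],.139);print(p.round(4)); d=p[0]-p[1]; print(np.linalg.norm(d),np.degrees(np.arctan2(d[1],d[0])))
u=d/np.linalg.norm(d);print("origin",p[0]-.043*u,p[1]+.065*u)
p=plane("top",[T((165,460)),T((428,471)),T((433,373)),T((170,362))],.135);print("scoop c",p.mean(0),"->cutout",p.mean(0)+[.0105,-.0002,0])
toolinfo(); mv([.544,-.0155,.16],-91.4);mv([.608,-.0175,.16],-91.4)
```

```text
ring c [ 0.6192 -0.0179  0.1354] 0.001
end mid [ 0.5107 -0.0154  0.1325] 0.0031
end c1 [ 0.5117 -0.0044  0.1328] 0.0002
end c2 [ 0.5108 -0.0277  0.1331] 0.0002
[[ 0.6186 -0.0185  0.139 ]
 [ 0.5103 -0.0161  0.139 ]
 [ 0.6403 -0.0154  0.139 ]
 [ 0.5971 -0.0196  0.139 ]]
0.10838997983009775 -1.2472597205724463
origin [ 0.57563748 -0.01752567  0.139     ] [ 0.57524759 -0.01751718  0.139     ]
scoop c [ 0.56399207 -0.01742206  0.135     ] ->cutout [ 0.57449207 -0.01762206  0.135     ]
t 20.20 pos [ 0.3703 -0.0122  0.296 ] F [-0.8 -0.4 -0.7] w 0.0018 x [ 0.005 -0.    -1.   ] zyaw -91.35 q [-1.870e-01 -3.100e-01  1.497e+00  1.000e-03  1.949e+00  1.408e+00]
slide [ 0.137   0.173  -0.0008] rot [ 0.05  0.01 -0.3 ]
slide [ 0.1373  0.237  -0.0003] rot [ 0.05  0.01 -0.3 ]
```

The opener lies at (0.5754, -0.0175) against the cutout at (0.5745, -0.0176), and both ends are about level. A short press with shut fingers near the ring neck will confirm it's seated. Contact should come at a reported z of about 0.112.

Request:
carry_out --targets '[{"slide": [0,0.06,0],"rot": [0,0,0],"fingers": 0},{"slide": [0,0.12,0],"rot": [0,0,0],"fingers": 0},{"slide": [0,0.18,0],"rot": [0,0,-0.3],"fingers": 0},{"slide": [0.03,0.228,0],"rot": [0,0,-0.3],"fingers": 0},{"slide": [0.09,0.228,0],"rot": [0,0,-0.3],"fingers": 0},{"slide": [0.14,0.228,0],"rot": [0,0,-0.3],"fingers": 0},{"slide": [0.165,0.228,0],"rot": [0,0,-0.3],"fingers": 0},{"slide": [0.172,0.228,0],"rot": [0,0,-0.3],"fingers": 0},{"slide": [0.172,0.228,0],"rot": [0,0,-0.3],"fingers": 0}]'

```text
time: 21.32
position: [0.5997, -0.0176, 0.1246]
eef_rot: [1.226, 1.199, -1.227]
contact_force: [-0.9, -0.2, 1.3]
width: 0.0001
```

Run:
```python
from h import *
toolinfo()
```

```text
t 21.32 pos [ 0.5997 -0.0176  0.1246] F [-0.9 -0.2  1.3] w 0.0001 x [-0.001 -0.    -1.   ] zyaw -91.35 q [-0.124  0.215  1.333 -0.     1.595  1.471]
```

Request:
carry_out --targets '[{"slide": [0.005,0,0],"rot": [0,0,0],"fingers": 0},{"slide": [0.009,0,0],"rot": [0,0,0],"fingers": 0},{"slide": [0.012,0,0],"rot": [0,0,0],"fingers": 0},{"slide": [0.014,0,0],"rot": [0,0,0],"fingers": 0}]'

```text
time: 21.82
position: [0.5999, -0.0176, 0.112]
eef_rot: [1.227, 1.198, -1.226]
contact_force: [-2.1, 0.2, 8.1]
width: 0.0004
```

Request:
carry_out --targets '[{"slide": [0.002,0,0],"rot": [0,0,0],"fingers": 0},{"slide": [0.003,0,0],"rot": [0,0,0],"fingers": 0},{"slide": [-0.02,0,0],"rot": [0,0,0],"fingers": 0},{"slide": [-0.07,0,0],"rot": [0,0,0],"fingers": 0},{"slide": [-0.12,0,0],"rot": [0,0,0],"fingers": 0},{"slide": [-0.16,0,0],"rot": [0,0,0],"fingers": 0},{"slide": [-0.17,0,0],"rot": [0,0,0],"fingers": 0}]'

```text
time: 22.7
position: [0.6009, -0.0177, 0.2859]
eef_rot: [1.229, 1.192, -1.222]
contact_force: [0.0, -0.3, 0.7]
width: -0.0
```

Run:
```python
from h import *
toolinfo(); mv([.728,-.0208,.28],-1.5)
c=np.array([.585,-.0172]);a=np.radians(-1.4);e=np.array([np.cos(a),np.sin(a)])
for q in [1.22,1.1,1,.9,.8,.7,.6,.5,.4,.3,.2,.1,.05,0]:
    x=-.21*np.cos(.925+q);z=.05+.21*np.sin(.925+q); print("%.2f bar"%q,np.round(np.r_[c+e*x,z],4),"tcp(push from back, reported)",np.round(np.r_[c+e*(x+.0185),z-.02-.027],4))
```

```text
t 22.70 pos [ 0.6009 -0.0177  0.2859] F [ 0.  -0.3  0.7] w -0.0000 x [ 0.007 -0.001 -1.   ] zyaw -91.35 q [-0.124  0.204  1.027 -0.     1.903  1.471]
slide [6.800e-03 1.271e-01 1.000e-04] rot [-89.85   0.36  -0.29]
1.22 bar [ 0.699  -0.02    0.2263] tcp(push from back, reported) [ 0.7175 -0.0204  0.1793]
1.10 bar [ 0.6771 -0.0195  0.2387] tcp(push from back, reported) [ 0.6956 -0.0199  0.1917]
1.00 bar [ 0.6578 -0.019   0.247 ] tcp(push from back, reported) [ 0.6763 -0.0194  0.2   ]
0.90 bar [ 0.6378 -0.0185  0.2533] tcp(push from back, reported) [ 0.6563 -0.0189  0.2063]
0.80 bar [ 0.6172 -0.018   0.2575] tcp(push from back, reported) [ 0.6357 -0.0184  0.2105]
0.70 bar [ 0.5964 -0.0175  0.2597] tcp(push from back, reported) [ 0.6149 -0.0179  0.2127]
0.60 bar [ 0.5754 -0.017   0.2598] tcp(push from back, reported) [ 0.5939 -0.0174  0.2128]
0.50 bar [ 0.5545 -0.0165  0.2578] tcp(push from back, reported) [ 0.573  -0.0169  0.2108]
0.40 bar [ 0.5339 -0.016   0.2537] tcp(push from back, reported) [ 0.5524 -0.0164  0.2067]
0.30 bar [ 0.5138 -0.0155  0.2476] tcp(push from back, reported) [ 0.5323 -0.0159  0.2006]
0.20 bar [ 0.4945 -0.015   0.2395] tcp(push from back, reported) [ 0.513  -0.0154  0.1925]
0.10 bar [ 0.476  -0.0145  0.2295] tcp(push from back, reported) [ 0.4945 -0.015   0.1825]
0.05 bar [ 0.4672 -0.0143  0.2238] tcp(push from back, reported) [ 0.4857 -0.0148  0.1768]
0.00 bar [ 0.4587 -0.0141  0.2177] tcp(push from back, reported) [ 0.4771 -0.0146  0.1707]
```

The press confirmed it: contact at z=0.112 with 8 N. Next I go behind the open handle with shut fingers and push it forward.

Request:
carry_out --targets '[{"slide": [0,0.06,0],"rot": [0,0.4,-0.3],"fingers": 0},{"slide": [0,0.11,0],"rot": [0,0.4,-0.3],"fingers": 0},{"slide": [0,0.136,0],"rot": [0,0.4,-0.3],"fingers": 0},{"slide": [0,0.136,0],"rot": [0,0.4,-0.3],"fingers": 0},{"slide": [0.05,0.136,0],"rot": [0,0.4,-0.3],"fingers": 0},{"slide": [0.09,0.136,0],"rot": [0,0.4,-0.3],"fingers": 0},{"slide": [0.107,0.136,0],"rot": [0,0.4,-0.3],"fingers": 0},{"slide": [0.107,0.136,0],"rot": [0,0.4,-0.3],"fingers": 0}]'

```text
time: 23.7
position: [0.7364, -0.0209, 0.1789]
eef_rot: [1.231, 1.203, -1.224]
contact_force: [-0.1, 0.3, 0.1]
width: 0.0006
```

Run:
```python
from h import *
toolinfo()
im=imaging.grab_frame("scene"); cv2.imwrite("pics/scene18.png",im[:,:,::-1])
crop("pics/scene18.png",180,110,340,260,4,"pics/s18.png")
```

```text
t 23.70 pos [ 0.7364 -0.0209  0.1789] F [-0.1  0.3  0.1] w 0.0006 x [-0.001  0.006 -1.   ] zyaw -91.35 q [-0.108  0.525  0.816  0.006  1.802  1.487]
```

View pics/s18.png

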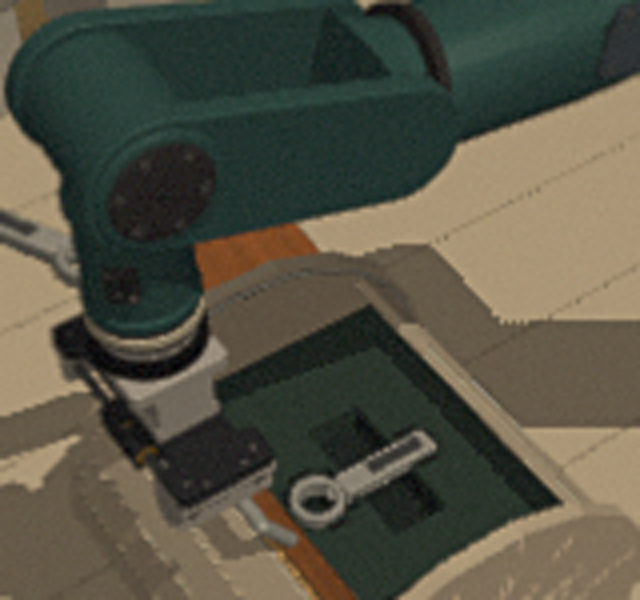

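Request:
carry_out --targets '[{"slide": [0,-0.02,0],"rot": [0,0,0],"fingers": 0},{"slide": [-0.005,-0.032,0],"rot": [0,0,0],"fingers": 0},{"slide": [-0.012,-0.045,0],"rot": [0,0,0],"fingers": 0},{"slide": [-0.02,-0.065,0],"rot": [0,0,0],"fingers": 0},{"slide": [-0.026,-0.085,0],"rot": [0,0,0],"fingers": 0},{"slide": [-0.031,-0.105,0],"rot": [0,0,0],"fingers": 0}]'

```text
time: 24.5
position: [0.6357, -0.0181, 0.2176]
eef_rot: [1.239, 1.19, -1.21]
contact_force: [5.2, 1.8, 3.4]
width: 0.0006
```

Run:
```python
from h import *
toolinfo()
im=imaging.grab_frame("scene"); cv2.imwrite("pics/scene19.png",im[:,:,::-1])
crop("pics/scene19.png",180,110,340,260,4,"pics/s19.png")
```

```text
t 24.50 pos [ 0.6357 -0.0181  0.2176] F [5.2 1.8 3.4] w 0.0006 x [ 0.017  0.006 -1.   ] zyaw -91.30 q [-0.123  0.264  1.09   0.009  1.771  1.473]
```

View pics/s19.png

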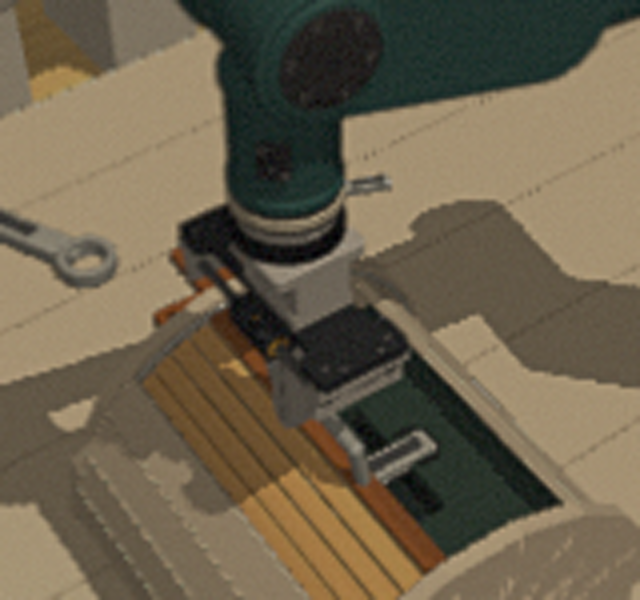

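Request:
carry_out --targets '[{"slide": [0.005,-0.012,0],"rot": [0,0,-0.5],"fingers": 0},{"slide": [0.006,-0.025,0],"rot": [0,0,-1],"fingers": 0},{"slide": [0.006,-0.046,0],"rot": [0,0,-1],"fingers": 0},{"slide": [0.008,-0.067,0],"rot": [0,0,-1],"fingers": 0},{"slide": [0.012,-0.088,0],"rot": [0,0,-1],"fingers": 0},{"slide": [0.018,-0.108,0],"rot": [0,0,-1],"fingers": 0},{"slide": [0.026,-0.127,0],"rot": [0,0,-1],"fingers": 0}]'

```text
time: 25.42
position: [0.5069, -0.0153, 0.192]
eef_rot: [1.23, 1.202, -1.223]
contact_force: [3.1, 0.9, 2.1]
width: 0.0008
```

Run:
```python
from h import *
toolinfo()
im=imaging.grab_frame("scene"); cv2.imwrite("pics/scene20.png",im[:,:,::-1])
crop("pics/scene20.png",180,110,340,260,4,"pics/s20.png")
```

```text
t 25.43 pos [ 0.5069 -0.0153  0.192 ] F [3.1 0.9 2.1] w 0.0008 x [ 0.     0.006 -1.   ] zyaw -91.31 q [-0.146 -0.011  1.445  0.006  1.708  1.448]
```

View pics/s20.png

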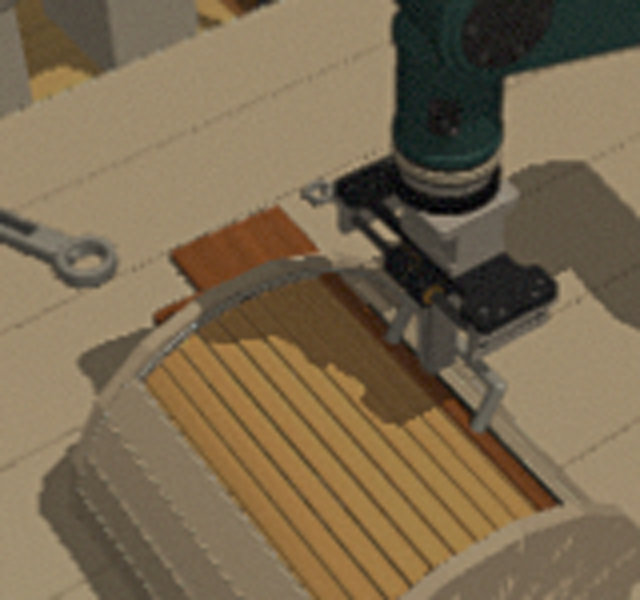

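Request:
carry_out --targets '[{"slide": [0.005,-0.01,0],"rot": [0,0,0],"fingers": 0},{"slide": [0.009,-0.018,0],"rot": [0,0,0],"fingers": 0},{"slide": [0.014,-0.026,0],"rot": [0,0,0],"fingers": 0},{"slide": [0.018,-0.034,0],"rot": [0,0,0],"fingers": 0},{"slide": [0.018,-0.036,0],"rot": [0,0,0],"fingers": 0}]'

```text
time: 26.1
position: [0.4736, -0.0141, 0.1726]
eef_rot: [1.234, 1.197, -1.216]
contact_force: [20.4, 1.7, -8.5]
width: 0.0005
```

Run:
```python
from h import *
toolinfo()
```

```text
t 26.10 pos [ 0.4736 -0.0141  0.1726] F [20.4  1.7 -8.5] w 0.0005 x [ 0.009  0.006 -1.   ] zyaw -91.29 q [-0.156 -0.09   1.559  0.007  1.665  1.439]
```

It reached the stop at x=0.4736 with 20 N. I'll back off, lift clear and check.

Request:
carry_out --targets '[{"slide": [0,0.006,0],"rot": [0,0,-0.5],"fingers": 0},{"slide": [-0.02,0.01,0],"rot": [0,0,-0.5],"fingers": 0},{"slide": [-0.07,0.012,0],"rot": [0,0,-0.5],"fingers": 0},{"slide": [-0.13,0.012,0],"rot": [0,0,-0.5],"fingers": 0},{"slide": [-0.15,-0.04,0],"rot": [0,0,-0.5],"fingers": 0},{"slide": [-0.15,-0.1,0],"rot": [0,0,-0.5],"fingers": 0},{"slide": [-0.15,-0.15,0],"rot": [0,0,-0.5],"fingers": 0},{"slide": [-0.15,-0.15,0.05],"rot": [0,0,-0.5],"fingers": 0},{"slide": [-0.15,-0.15,0.1],"rot": [0,0,-0.5],"fingers": 0},{"slide": [-0.15,-0.15,0.15],"rot": [0,0,-0.5],"fingers": 0},{"slide": [-0.15,-0.15,0.15],"rot": [0,0,-0.5],"fingers": 0}]'

```text
time: 27.48
position: [0.3175, -0.1635, 0.319]
eef_rot: [1.235, 1.206, -1.23]
contact_force: [0.1, 0.9, 0.6]
width: 0.0004
```

Run:
```python
from h import *
toolinfo()
for n in("scene","top"):
    im=imaging.grab_frame(n); cv2.imwrite(f"pics/{n}21.png",im[:,:,::-1])
crop("pics/scene21.png",240,140,340,240,7,"pics/s21.png"); crop("pics/top21.png",180,115,330,260,5,"pics/t21.png")
for n in("scene","top"):
    d=cv2.absdiff(cv2.imread(f"pics/{n}0.png"),cv2.imread(f"pics/{n}21.png")).max(2); r=(slice(265,355),slice(325,415)) if n=="scene" else (slice(170,260),slice(95,160)); print(n,"decanter/tumbler region changed px",(d[r]>40).sum())
```

```text
t 27.48 pos [ 0.3175 -0.1635  0.319 ] F [0.1 0.9 0.6] w 0.0004 x [-0.005  0.009 -1.   ] zyaw -91.66 q [-0.639 -0.318  1.457  0.005  2.012  0.962]
scene decanter/tumbler region changed px 0
top decanter/tumbler region changed px 0
```

View pics/s21.png

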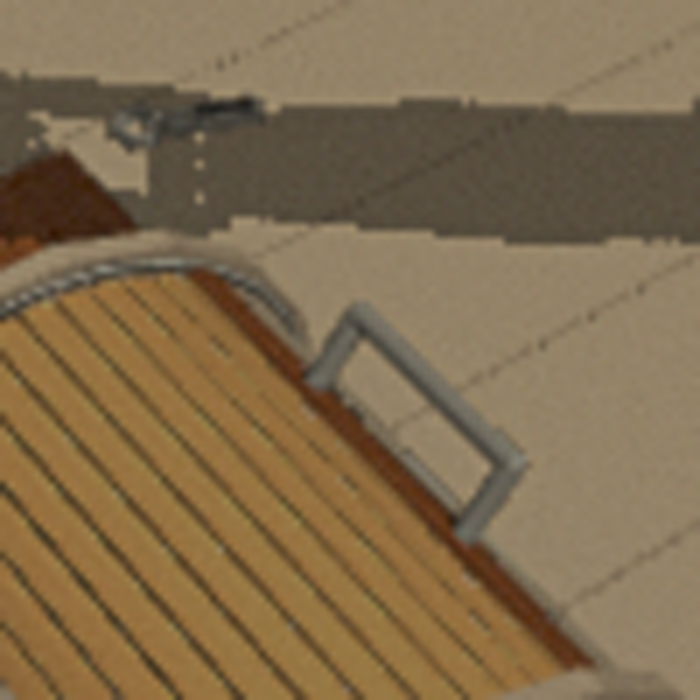

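View pics/t21.png

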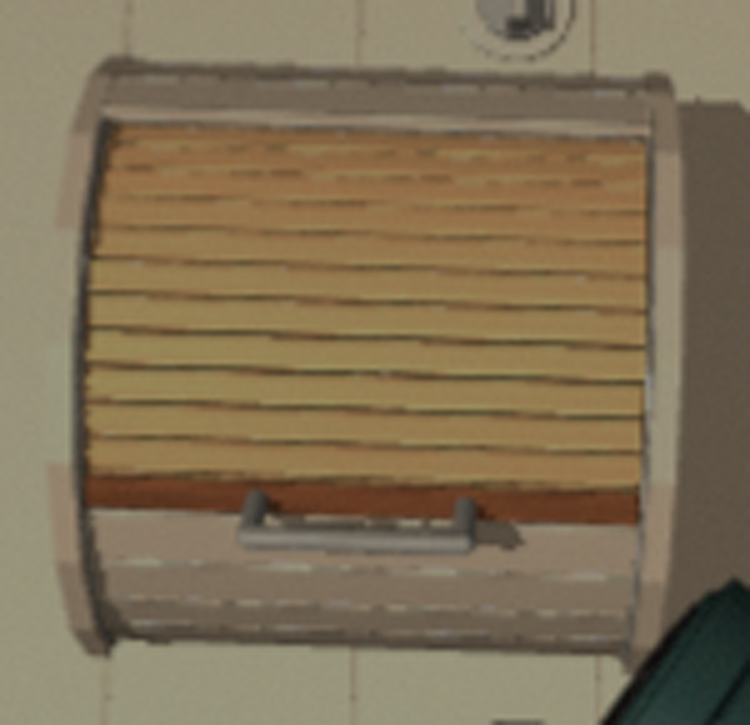

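The lip at row 512 of the top crop meets the apron with no green gap. I'll check the handle numerically, then hand in.

Run:
```python
from h import *
f=lambda p,k,o:[(p[0]+.5)/k-.5+o[0],(p[1]+.5)/k-.5+o[1]]
T=lambda p:f(p,5,(180,115)); S=lambda p:f(p,7,(240,140))
a=tri(T((242,538)),S((516,462)));b=tri(T((472,544)),S((358,310)));m=(a[0]+b[0])/2
print(m.round(4),a[1],b[1],"q est",np.arctan2(m[2]-.05,.585-m[0])-.925, "expected (.4587,-.014,.218)")
from station import order
print(order.close_job())
```

```text
[ 0.458  -0.0135  0.2194] 0.0010525993790782746 0.001999199132632397 q est 0.0025635798306372637 expected (.4587,-.014,.218)
the job is handed in; nothing more can be done
None
```

I rolled the cover open, pressed the opener home in its cutout with the ring end to the back, and pushed the cover shut again. The job was handed in at about 27.6 s of the 72 s allowed; no verdict came back.

**Last checks**
- **Opener position:** measured at (0.5754, -0.0175) against the cutout at (0.5745, -0.0176). It lies along -1.25°, against about -1.4° for the caddy.
- **Opener height:** it bottomed at a reported z of 0.0974, as expected, with 13 N. A second press near the ring met its top at the home height with 8 N.
- **Cover:** pushed to its stop with 20 N. The handle then measured (0.458, -0.0135, 0.219), which gives a cover angle of about 0.003 rad. No gap shows at the apron.
- **Decanter and tumbler:** no changed pixels in either view.
- **Robot:** clear of everything at the end.

**What disagreed or failed**
- **Fingertip height:** the tips are about 27 mm higher than the reported TCP. I saw this in the images and confirmed it by touching the board.
- **First opening attempt:** because of that offset, the fingers passed over the handle without moving the cover. I allowed for the offset from then on.
- **Triangulated opener height:** the two views put its top 4 to 6 mm lower than expected. I relied on the touch measurements instead.

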